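# Chock a stepped row of turned posts for a glue-up

### The job

Lay out the three turned wooden posts for gluing: set them down (do not drop them) on their sides on the plywood glue-up board in order of thickness, the thickest along the fence and the thinnest outermost, all parallel to the fence with their ends about level with one another and the row about midway along the fence. Then set the wooden chock flat on the board and push it, sloping end first, in under the middle of the thinnest post until fence, posts and chock all touch and the row cannot roll apart, and let go. Leave everything else on the bench where it is.

Things in the scene. Friction and masses are not known exactly. Their poses are not given: they have to be found in the camera images.
- fence_foot (a point): Fixed level plywood board 360 x 200 mm, 9 mm thick, on the bench, a wooden fence (200 mm long, 26 thick, 34 high) across one short end. The point: middle of the fence's length, where its inner face meets the board's top (9 mm above the bench). x runs along the board away from the fence (334 mm clear, where the row is built), y along the fence, z up.
- post_thick_mid (a point): Thickest turned post: plain solid round bar of pale wood, 60 mm in diameter, 120 mm long, loose, lying on its side. The point is its centre, on the axis, half-way along, 30 mm above what it lies on; x runs along the post (ends alike) and stays level, y and z turn as it rolls. It rolls if pushed sideways but stays where it is set down.
- post_medium_mid (a point): Middle turned post: plain solid round bar of pale wood, 50 mm in diameter, 120 mm long, loose, lying on its side. The point is its centre, on the axis, half-way along, 25 mm above what it lies on; x runs along the post (ends alike) and stays level, y and z turn as it rolls. It rolls if pushed sideways but stays where it is set down.
- post_thin_mid (a point): Thinnest turned post: plain solid round bar of pale wood, 40 mm in diameter, 120 mm long, loose, lying on its side. The point is its centre, on the axis, half-way along, 20 mm above what it lies on; x runs along the post (ends alike) and stays level, y and z turn as it rolls. It rolls if pushed sideways but stays where it is set down.
- chock_mid (a point): Loose block of darker wood, 80 mm long, 44 wide, 34 high, lying on its flat underside; one end is sawn to a slope rising at 50 degrees from the toe (its bottom edge), taking up the first 28.5 mm of the length; the top behind is flat. The point is its centre, 17 mm above its underside; x runs along its length from toe to square end, y across its width, z up.
- chock_toe (a point): Middle of the chock's toe edge at its underside, 40 mm from the chock's centre towards the chock's -x. Pushed home, it lies about 9 mm outwards of the thinnest post's axis, under that post.
- screwdriver: Bystander, not to be moved: screwdriver with a yellow handle, 190 mm long, lying among the posts; origin on the bench under its middle.
- tape_roll: Bystander, not to be moved: roll of masking tape lying flat, 100 mm across and 25 mm high; origin at the centre of its underside.
- tape_measure: Bystander, not to be moved: pocket tape measure, black case 62 x 38 mm and 60 mm high; origin at the centre of its underside.
- glue_bottle: Bystander, not to be moved: yellow bottle of wood glue standing upright, 56 mm across and 160 mm high; origin at the centre of its base.
- ply_tree: Bystander, not to be moved: small black fir tree of crossed plywood, 86 mm across and 118 mm high, standing; origin at the centre of its foot.
- try_square: Bystander, not to be moved: try square lying flat: wooden stock 115 mm long and 16 mm high with a 165 mm steel blade; origin at the centre of the underside of its stock.
- post_thick: The thickest post again (same body as its centre point).
- post_medium: The middle post again.
- post_thin: The thinnest post again.
- board: The glue-up board with its fence again; origin at the centre of its underside, same axes as the fence point; the fence stands at its -x end.
Mind the look-alikes: they are no part of the job. Leave any pink or turquoise look-alike of the post_thin alone. Leave any orange look-alike of the part that bears chock_mid alone.

How it is judged:
On the way, in this order (a step that is already met when the one before it is completed fails the run):
1. the three posts lie on their sides on the board (x of post_thick_mid in the frame of fence_foot between 0 and 0.3 m and y of post_thick_mid in the frame of fence_foot between -0.05 and 0.05 m and z of post_thick_mid in the frame of fence_foot between 0.026 and 0.034 m and x of post_medium_mid in the frame of fence_foot between 0 and 0.3 m and y of post_medium_mid in the frame of fence_foot between -0.05 and 0.05 m and z of post_medium_mid in the frame of fence_foot between 0.021 and 0.029 m and x of post_thin_mid in the frame of fence_foot between 0 and 0.3 m and y of post_thin_mid in the frame of fence_foot between -0.05 and 0.05 m and z of post_thin_mid in the frame of fence_foot between 0.016 and 0.024 m), for 0.2 s.
2. then the chock is pushed home under the thinnest post, the row tight against the fence (x of post_thick_mid in the frame of fence_foot between 0.026 and 0.034 m and y of post_thick_mid in the frame of fence_foot between -0.045 and 0.045 m and z of post_thick_mid in the frame of fence_foot between 0.027 and 0.033 m and angle between the x axis of each of post_thick_mid, post_medium_mid, post_thin_mid and the y axis of fence_foot, either way round below 0.1 rad and linear speed of each of post_thick, post_medium, post_thin below 0.01 m/s and x of post_medium_mid in the frame of fence_foot between 0.0808 and 0.0898 m and y of post_medium_mid in the frame of fence_foot between -0.045 and 0.045 m and z of post_medium_mid in the frame of fence_foot between 0.022 and 0.028 m and x of post_thin_mid in the frame of fence_foot between 0.1255 and 0.1355 m and y of post_thin_mid in the frame of fence_foot between -0.045 and 0.045 m and z of post_thin_mid in the frame of fence_foot between 0.017 and 0.023 m and x of chock_toe in the frame of fence_foot between 0.134 and 0.1463 m and angle between the x axis of chock_mid and the x axis of fence_foot, either way round below 0.2 rad and angle between chock_mid's own z axis and vertical below 0.1 rad and z of chock_toe in the frame of fence_foot between -0.003 and 0.004 m and x of chock_mid in the frame of post_thin_mid between -0.03 and 0.03 m and x of chock_mid in the frame of fence_foot above 0.16 m and x of post_medium_mid in the frame of post_thick_mid between -0.02 and 0.02 m and x of post_thin_mid in the frame of post_medium_mid between -0.02 and 0.02 m), for 0.2 s.
At the end, for the whole second after the job is handed in: At rest on the board: thickest post at the fence, then middle, then thinnest, parallel (0.1 rad), ends level (20 mm), within 45 mm of the fence's middle, gaps 4, 5, 6 mm in all at most; chock flat, slope under the thinnest within 30 mm of its middle, square (0.2 rad), toe within 7.5 mm of tight (all of step 2); the robot touches nothing.
It fails at once if a bystander is pushed more than 30 mm from its place or tipped (distance of any of screwdriver, tape_roll, tape_measure, glue_bottle, ply_tree, try_square from where it was at the start of the episode above 0.03 m or angle between any of glue_bottle, ply_tree, tape_measure's own z axis and vertical above 0.5 rad).
It fails at once if a post is dropped on the board or banged down (over 50 N) (contact force between any of post_thick, post_medium, post_thin and board above 50 N).
It also fails if it takes over 72 s, if anything falls off the work surface, if the arm or the gripper's body presses on something with over 40 N, if the wrist force passes 120 N, or if a joint passes its speed limit or range.

### The arm

A 7-joint arm with a two-finger parallel gripper is mounted at the origin on the work surface. World frame = base frame: x ahead of the robot, y to its left, z up, the work surface at z = 0. Lengths are in m, angles in rad, forces in N, time in s.
With the tool pointing down it reaches from about 0.425 to 0.95 m from the base axis. Payload 4.7 kg.
Tool frame: the origin (TCP) lies at the very end of the fingers, on their centre line; the grasp point (between the pads) lies 19 mm behind it (grip_depth is the distance from the TCP to the grasp point, in m); z points along the fingers, x is the direction in which the jaws open and shut, and the axes are right-handed (so a half turn about z gives the same grasp; the last joint's range is limited). The gripper opens to 87 mm and grips with 3 to 60 N. Pads are 19 mm wide; open, the fingers measure 117 mm over their backs; the gripper's body (75 mm by 190 mm) begins 51 mm behind the grasp point.
Start: joints at [1.224, 0.469, -0.049, 1.532, 0.024, 1.141, -0.082], TCP at [0.211, -0.641, 0.223] pointing down, gripper open.
Joint ranges: [-2.59, 2.59], [-0.33, 1.99], [-1.39, 1.29], [0.1, 2.45], [-1.04, 4.18], [0.21, 1.99], [-2.66, 2.66]. Speed limits (rad/s): [2.57, 2.57, 3.14, 3.14, 3.14, 3.14, 3.14].

### API

Orientations are given as a unit quaternion [w, x, y, z].
In Python, from workcell import * gives the robot as it stands. The module is installed in compiled form; this text tells all that it offers.
- The arm moves only by the tool apply_moves, never from a script. Its argument "plan" is a list of rows, each a list of 2 entries, a list of its own where there are three numbers: the shift along the tool's x, y, z in units of 40 mm (1.0 is 40 mm), then the turn, a rotation vector about the tool's x, y, z in units of 6 degrees (1.0 is 6 degrees). In form: [[[x, y, z], [ax, ay, az]], ...]. A call has exactly 5 rows; each row is the pose to reach, as a shift and turn from the pose measured when the call began, along the tool's axes at that moment; what a row does not reach only later rows make up. A row lasts 1/12 s, in which the tool goes at most 41.7 mm and 7.16 degrees, less where a joint would pass 70% of its speed; a pose out of reach is approached as far as the arm can. A call with a gripper value outside its range is refused whole. "claw" is the finger opening in mm, from 0 to 87, set as the call begins (left out, the last holds). The fingers move at their own pace and stop on an object; "squeeze" is the grip in N (left out, the last holds). Time passes only in rows, so rows that repeat a pose let the fingers close, or fill a call up. It gives the time, the measured TCP pose, the force and the opening at its end, in the units of the state.
- get_state(): the state, without advancing time (a new reading comes with each control period).
- get_image(name): name is "scene" or "top" or "wrist"; returns a dict with "img" (384x512x3 uint8, red, green, blue), "fov_y" (degrees; the focal length in pixels is half the picture's height over the tangent of half this angle, whatever the lens; pixels are square), "cx", "cy" (the principal point, pixels), "pose" (4x4, takes a point from camera to world coordinates). Camera axes: x right, y down, z forward; pixel columns grow to the right and rows downward; lengths in m; the calibration is good to about 2 mm. A picture is of the moment at which its call begins. There is no depth.
- sign_off(): hands the job in, once; it reports no verdict.
The state is a dict: "clock": time; "joint_pos": joint angles; "qd": joint speeds; "joint_efforts": joint torques, N m; "tcp_pos": TCP position; "tcp_rot": TCP orientation; "wrist_force": force on the tool from outside, world axes, zero at the start; "torque": the same for the moment, N m; "grip_width": finger opening in m.
Only numpy, scipy, OpenCV 4.12 (cv2) and the standard library are available. Lean on these libraries where they do the work, as an engineer would, in place of code of your own. Each camera call takes 0.05 s, during which the arm holds its last target. There are 200 camera calls.

## Working session

There is one attempt and no reset: what is moved stays moved. The work goes in short steps, Python scripts to look and compute and a tool call to move; the robot and the scene stay as the last step left them, time stands still between calls to the robot, and variables do not carry over. Pictures are saved under pics/ and viewed, about 8 in all and at most 12, crops included, and the job is handed in when it is done.

Besides the shell and the picture viewer there is one more tool, called after ">>>" by a JSON object that holds its "fn" and its "kwargs", one argument or row to a line. apply_moves: Moves the arm, as the interface text tells. Its arguments: {"type":"object","properties":{"plan":{"type":"array","items":{"type":"array"}},"claw":{"type":"number"},"squeeze":{"type":"number"}},"required":["plan"]}

```bash
mkdir -p pics; cat > h.py <<'E'
from workcell import *
import numpy as np, cv2
from scipy.spatial.transform import Rotation as R
def snap(name,fn=None):
    d=get_image(name)
    np.savez('pics/%s.npz'%(fn or name),**{k:np.array(v) for k,v in d.items()})
    if fn: cv2.imwrite('pics/%s.png'%fn,d['img'][:,:,::-1])
    return d
def load(fn): return np.load('pics/%s.npz'%fn)
def f_(d): return 192/np.tan(np.radians(float(d['fov_y']))/2)
def p2w(d,u,v,z):
    f=f_(d);T=np.array(d['pose']);r=T[:3,:3]@np.array([(u-d['cx'])/f,(v-d['cy'])/f,1.]);o=T[:3,3]
    return o+r*(z-o[2])/r[2]
def w2p(d,P):
    T=np.array(d['pose']);c=T[:3,:3].T@(np.array(P)-T[:3,3]);f=f_(d)
    return c[:2]/c[2]*f+[float(d['cx']),float(d['cy'])]
def st():
    s=get_state();q=s['tcp_rot'];return s,np.array(s['tcp_pos']),R.from_quat([q[1],q[2],q[3],q[0]])
def go(target,yaw=None):
    """units of shift (tool axes) and turn to bring TCP to target with tool down, tool x axis at world yaw"""
    s,p,r=st();sh=r.inv().apply(np.array(target)-p)/.04
    out=[sh.round(3).tolist()]
    if yaw is not None:
        best=None
        for y in (yaw,yaw+np.pi):
            x=np.array([np.cos(y),np.sin(y),0]);z=np.array([0,0,-1.]);M=np.c_[x,np.cross(z,x),z]
            rv=(r.inv()*R.from_matrix(M)).as_rotvec()/np.radians(6)
            if best is None or np.linalg.norm(rv)<np.linalg.norm(best): best=rv
        out.append(best.round(3).tolist())
    print(s['clock'],p.round(4),'F',np.round(s['wrist_force'],1),'w',s['grip_width'],'j7',round(s['joint_pos'][6],2),'GO',out)
E
python3 - <<'E'
from h import *
a=snap('top','top0');b=snap('scene','scene0')
s,p,r=st();print(s);print(a['pose'],a['fov_y'],b['fov_y'],b['pose'])
E
```

```text
{'clock': 0.1, 'joint_pos': array([ 1.2240811 ,  0.46939182, -0.04857915,  1.53353197,  0.02408819,
        1.14101837, -0.0822952 ]), 'qd': array([-1.47487033e-03, -1.52397207e-03, -9.61879608e-04, -1.07086384e-03,
        9.26235371e-04,  1.36187392e-03,  1.27126255e-06]), 'joint_efforts': array([ 9.03196615e-04, -5.09167528e+01, -8.09851103e-02, -2.36830044e+01,
       -6.14373945e-02,  3.44140059e-02,  3.98318673e-05]), 'tcp_pos': array([ 0.21077529, -0.64069507,  0.2216014 ]), 'tcp_rot': array([-4.93899025e-04,  8.10093849e-01, -5.86299562e-01, -7.31059692e-04]), 'wrist_force': array([-0.54839261,  0.06625239, -0.16204766]), 'torque': array([ 0.03562903, -0.03030162,  0.01468836]), 'grip_width': 0.08687320958756746}
[[ 2.40721750e-02 -9.94608843e-01  1.00865156e-01  4.27810941e-01]
 [-9.99709456e-01 -2.38243314e-02  3.66122740e-03 -3.14633216e-02]
 [-1.23844423e-03 -1.00923984e-01 -9.94893369e-01  1.42244206e+00]
 [ 0.00000000e+00  0.00000000e+00  0.00000000e+00  1.00000000e+00]] 48.98918021770843 42.226967144271015 [[ 0.70215159  0.60939768 -0.36826298  1.31937695]
 [ 0.71202471 -0.59949656  0.36554711 -0.7821512 ]
 [ 0.00199118 -0.51888182 -0.85484366  1.75143853]
 [ 0.          0.          0.          1.        ]]
```

```bash
python3 - <<'E'
import cv2
for n in('top0','scene0'):
    a=cv2.imread('pics/%s.png'%n);cv2.imwrite('pics/%s_b.png'%n,cv2.resize(a,(800,600),interpolation=cv2.INTER_CUBIC))
E
```

```text
(no output)
```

View pics/top0_b.png

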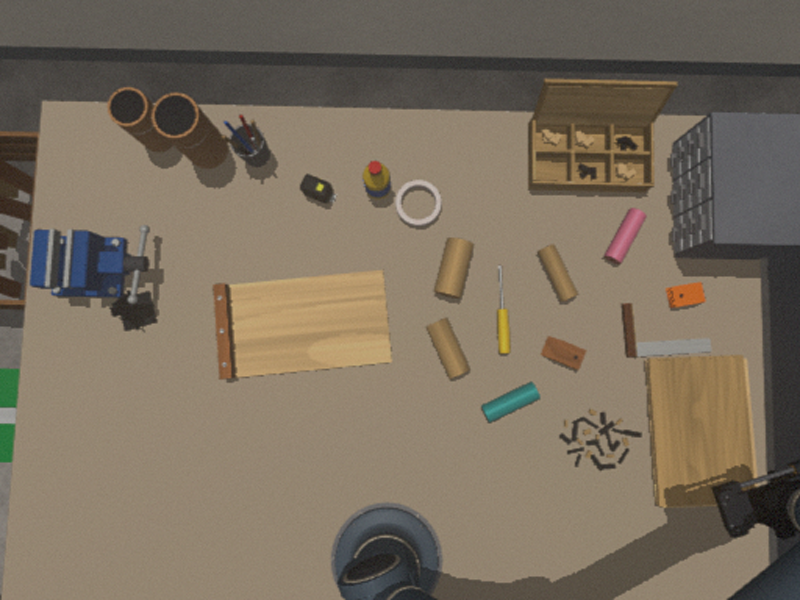

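View pics/scene0_b.png

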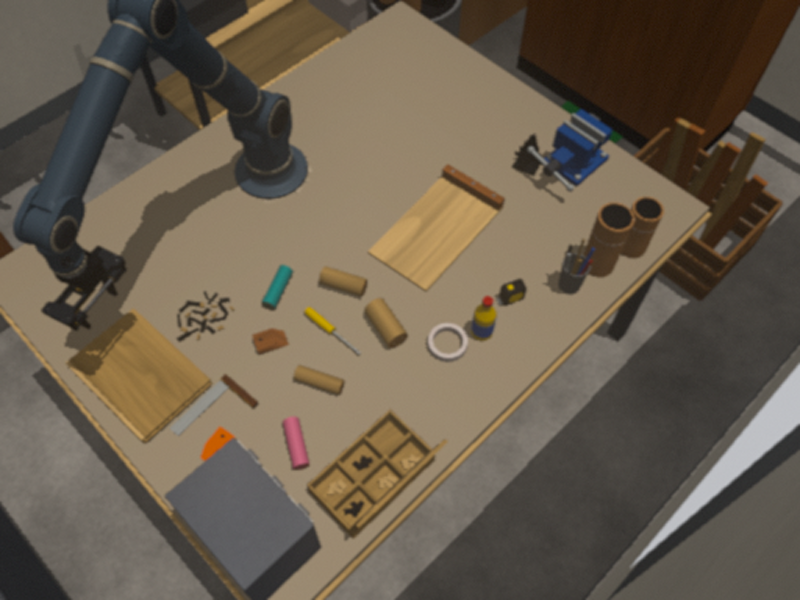

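```bash
cat > seg.py <<'E'
from h import *
d=load('top0');im=np.ascontiguousarray(d['img'][:,:,::-1])
hsv=cv2.cvtColor(im,cv2.COLOR_BGR2HSV);S=hsv[:,:,1]
print('bench S',S[250,300],'post',S[172,291],S[222,287],S[174,356],'chock',S[225,361])
m=((S>115)&(hsv[:,:,2]>60)).astype(np.uint8)
n,l,stt,c=cv2.connectedComponentsWithStats(m)
for i in range(1,n):
    if stt[i,4]<80: continue
    x,y=c[i]
    if not(130<x<420 and 140<y<260):continue
    cn,_=cv2.findContours((l==i).astype(np.uint8),cv2.RETR_EXTERNAL,cv2.CHAIN_APPROX_NONE)
    rc=cv2.minAreaRect(cn[0]);b=cv2.boxPoints(rc)
    z=.02
    W=np.array([p2w(d,u,v,z) for u,v in b])[:,:2]
    e1=W[1]-W[0];e2=W[2]-W[1]
    e=e1 if np.linalg.norm(e1)>np.linalg.norm(e2) else e2
    print(c[i].round(),stt[i,4],'ctr',W.mean(0).round(4),'len',np.linalg.norm(e1).round(3),np.linalg.norm(e2).round(3),'ang',np.degrees(np.arctan2(e[1],e[0])).round(1))
    cv2.drawContours(im,[np.int32(b)],0,(0,0,255),1)
cv2.imwrite('pics/seg.png',cv2.resize(im[130:260,130:420],None,fx=2.75,fy=2.75,interpolation=cv2.INTER_CUBIC))
E
python3 seg.py
```

```text
bench S 60 post 111 115 121 chock 132
[142. 212.] 433 ctr [0.468  0.3602] len 0.028 0.198 ang -173.1
[402. 210.] 101 ctr [ 0.4912 -0.504 ] len 0.014 0.11 ang -174.9
[322. 212.] 205 ctr [ 0.4818 -0.2358] len 0.024 0.091 ang -175.7
[360. 225.] 334 ctr [ 0.4395 -0.363 ] len 0.044 0.085 ang -111.1
[326. 257.] 340 ctr [ 0.3337 -0.2533] len 0.117 0.032 ang -62.5
```

View pics/seg.png

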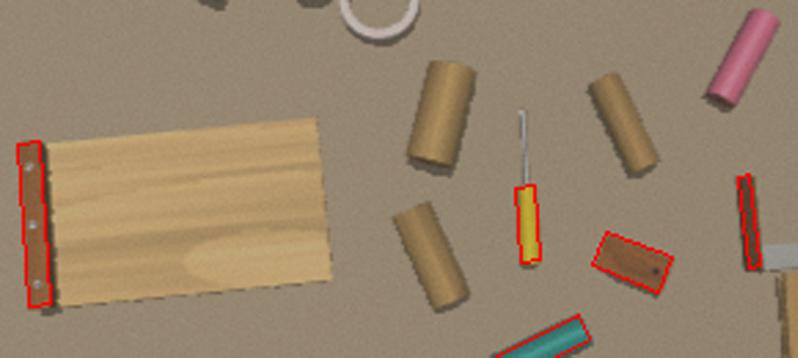

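```bash
sed -i 's/S>115/S>88/' seg.py; python3 seg.py; python3 - <<'E'
from h import *
d=load('top0')
# board corners from the crop (z=9mm): fence inner/top ... outer corners
for u,v in [(316,117),(331,279),(61,306),(47,143)]:
    print(p2w(d,130+u/2.75,130+v/2.75,.009).round(4))
for u,v in [(18,142),(41,140),(52,306),(29,308)]: print('fence',p2w(d,130+u/2.75,130+v/2.75,.043).round(4))
E
```

```text
bench S 60 post 111 115 121 chock 132
[400. 150.] 393 ctr [ 0.6935 -0.4973] len 0.127 0.038 ang -28.3
[290. 171.] 636 ctr [ 0.6153 -0.1283] len 0.127 0.059 ang -12.8
[356. 174.] 406 ctr [ 0.6084 -0.3511] len 0.038 0.121 ang -153.4
[193. 207.] 6518 ctr [0.487  0.1942] len 0.371 0.203 ang -83.4
[402. 210.] 210 ctr [ 0.4915 -0.5038] len 0.022 0.111 ang -174.3
[322. 212.] 233 ctr [ 0.4817 -0.2367] len 0.027 0.096 ang -179.5
[286. 223.] 525 ctr [ 0.4422 -0.119 ] len 0.047 0.122 ang -154.5
[360. 225.] 371 ctr [ 0.439  -0.3638] len 0.047 0.087 ang -110.6
[326. 257.] 400 ctr [ 0.3332 -0.2527] len 0.119 0.036 ang -63.6
[0.6072 0.0233 0.009 ]
[ 4.099e-01 -3.000e-04  9.000e-03]
[0.3696 0.3253 0.009 ]
[0.5672 0.3524 0.009 ]
fence [0.5642 0.3779 0.043 ]
fence [0.5673 0.3505 0.043 ]
fence [0.3707 0.3274 0.043 ]
fence [0.3677 0.3544 0.043 ]
```

```bash
cat >> h.py <<'E'
def plan(target,yaw=None,p=None,r=None,step=.2):
    s,p0,r0=st();p=p0 if p is None else p;r=r0 if r is None else r
    target=np.array(target,float);rel=None
    if yaw is not None:
        for y in (yaw,yaw+np.pi):
            x=np.array([np.cos(y),np.sin(y),0]);z=np.array([0,0,-1.]);M=np.c_[x,np.cross(z,x),z]
            rv=(r.inv()*R.from_matrix(M)).as_rotvec()
            if rel is None or np.linalg.norm(rv)<np.linalg.norm(rel): rel=rv
    else: rel=np.zeros(3)
    n=int(np.ceil(max(np.linalg.norm(target-p)/step,np.linalg.norm(rel)/np.radians(33),1e-3)))
    print(s['clock'],p0.round(4),'F',np.round(s['wrist_force'],1),'w',round(s['grip_width'],4),'j7',round(s['joint_pos'][6],2))
    for k in range(n):
        sh=r.inv().apply((target-p)/(n-k))/.04
        print(sh.round(2).tolist(),(rel/n/np.radians(6)).round(2).tolist())
        p=p+(target-p)/(n-k);r=r*R.from_rotvec(rel/n)
    return target,r
D=np.radians
E
python3 -c "
from h import *
plan([.614,-.128,.2],D(77.2))"
```

```text
0.1 [ 0.2108 -0.6407  0.2216] F [-0.5  0.1 -0.2] w 0.0869 j7 -0.08
[-2.26, -3.4, 0.14] [0.0, 0.0, 1.29]
[-2.69, -3.06, 0.14] [0.0, 0.0, 1.29]
[-3.08, -2.67, 0.14] [0.0, 0.0, 1.29]
[-3.41, -2.23, 0.14] [0.0, 0.0, 1.29]
```

>>> {"fn": "apply_moves", "kwargs": {
  "plan": [
    [[-0.45, -0.68, 0.03], [0, 0, 0.26]],
    [[-0.9, -1.36, 0.06], [0, 0, 0.52]],
    [[-1.36, -2.04, 0.08], [0, 0, 0.78]],
    [[-1.8, -2.72, 0.11], [0, 0, 1.03]],
    [[-2.26, -3.4, 0.14], [0, 0, 1.29]]
  ],
  "claw": 87
}}

```text
clock: 0.52
tcp_pos: [0.3123, -0.5108, 0.2156]
tcp_rot: [-0.001, 0.768, -0.64, -0.001]
wrist_force: [1.2, 0.1, -0.7]
grip_width: 0.087
```

>>> {"fn": "apply_moves", "kwargs": {
  "plan": [
    [[-2.69, -3.06, 0.14], [0, 0, 1.29]],
    [[-2.69, -3.06, 0.14], [0, 0, 1.29]],
    [[-2.69, -3.06, 0.14], [0, 0, 1.29]],
    [[-2.69, -3.06, 0.14], [0, 0, 1.29]],
    [[-2.69, -3.06, 0.14], [0, 0, 1.29]]
  ]
}}

```text
clock: 0.93
tcp_pos: [0.4198, -0.3737, 0.2098]
tcp_rot: [-0.003, 0.728, -0.685, -0.002]
wrist_force: [0.5, 0.8, -0.2]
grip_width: 0.087
```

>>> {"fn": "apply_moves", "kwargs": {
  "plan": [
    [[-3.08, -2.67, 0.14], [0, 0, 1.29]],
    [[-3.08, -2.67, 0.14], [0, 0, 1.29]],
    [[-3.08, -2.67, 0.14], [0, 0, 1.29]],
    [[-3.08, -2.67, 0.14], [0, 0, 1.29]],
    [[-3.08, -2.67, 0.14], [0, 0, 1.29]]
  ]
}}

```text
clock: 1.35
tcp_pos: [0.5232, -0.2361, 0.2051]
tcp_rot: [0.006, -0.684, 0.729, 0.003]
wrist_force: [0.9, 0.5, 0.8]
grip_width: 0.0871
```

>>> {"fn": "apply_moves", "kwargs": {
  "plan": [
    [[-3.41, -2.23, 0.14], [0, 0, 1.29]],
    [[-3.41, -2.23, 0.14], [0, 0, 1.29]],
    [[-3.41, -2.23, 0.14], [0, 0, 1.29]],
    [[-3.41, -2.23, 0.14], [0, 0, 1.29]],
    [[-3.41, -2.23, 0.14], [0, 0, 1.29]]
  ]
}}

```text
clock: 1.77
tcp_pos: [0.6244, -0.0961, 0.2011]
tcp_rot: [0.008, -0.638, 0.77, 0.005]
wrist_force: [-0.2, 1.6, -0.1]
grip_width: 0.087
```

```bash
python3 -c "
from h import *
d=snap('wrist','w1')
im=cv2.imread('pics/w1.png')
for n,P in dict(th=(.614,-.1276,.03),med=(.4421,-.1187,.025),thin=(.608,-.351,.02),ch=(.439,-.364,.017)).items():
    u=w2p(d,P);print(n,u.round());cv2.drawMarker(im,tuple(int(x) for x in u),(0,0,255),0,8)
cv2.imwrite('pics/w1m.png',im)
print(d['fov_y'],d['pose'].round(3));plan([.614,-.128,.2],D(77.2))"
```

```text
th [281. 179.]
med [295. 303.]
thin [471. 148.]
ch [480. 273.]
67.08766256211821 [[-0.187 -0.952 -0.242  0.691]
 [-0.982  0.176  0.065 -0.113]
 [-0.019  0.249 -0.968  0.363]
 [ 0.     0.     0.     1.   ]]
1.8167 [ 0.6233 -0.0985  0.2008] F [ 0.4  1.3 -0.1] w 0.0874 j7 -1.73
[0.77, 0.09, 0.01] [-0.01, 0.16, 0.33]
```

View pics/w1m.png

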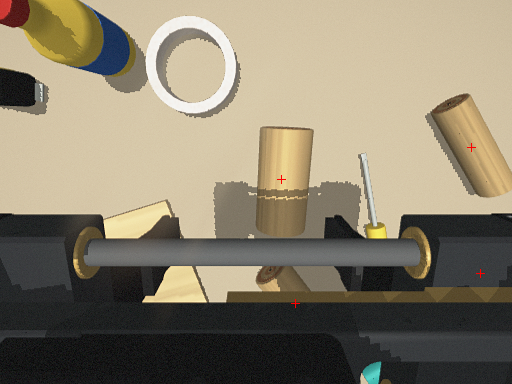

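>>> {"fn": "apply_moves", "kwargs": {
  "plan": [
    [[0.77, 0.1, 0.01], [0, 0.16, 0.33]],
    [[0.77, 0.1, 0.01], [0, 0.16, 0.33]],
    [[0.77, 0.1, 0.8], [0, 0.16, 0.33]],
    [[0.77, 0.1, 1.6], [0, 0.16, 0.33]],
    [[0.77, 0.1, 2.0], [0, 0.16, 0.33]]
  ]
}}

```text
clock: 2.23
tcp_pos: [0.6106, -0.1297, 0.117]
tcp_rot: [-0.002, -0.622, 0.783, 0.001]
wrist_force: [-1.2, 0.6, 0.0]
grip_width: 0.0872
```

```bash
python3 -c "
from h import *
plan([.614,-.1275,.011],D(77.2))"
```

```text
2.2333 [ 0.6106 -0.1297  0.117 ] F [-1.2  0.6  0. ] w 0.0872 j7 -1.75
[-0.08, -0.08, 2.65] [0.04, -0.02, -0.04]
```

>>> {"fn": "apply_moves", "kwargs": {
  "plan": [
    [[-0.08, -0.08, 0.8], [0, 0, 0]],
    [[-0.08, -0.08, 1.6], [0, 0, 0]],
    [[-0.08, -0.08, 2.3], [0, 0, 0]],
    [[-0.08, -0.08, 2.62], [0, 0, 0]],
    [[-0.08, -0.08, 2.65], [0, 0, 0]]
  ]
}}

```text
clock: 2.65
tcp_pos: [0.6106, -0.1294, 0.0079]
tcp_rot: [-0.005, -0.621, 0.784, 0.003]
wrist_force: [-0.0, -0.3, -0.4]
grip_width: 0.087
```

>>> {"fn": "apply_moves", "kwargs": {
  "plan": [
    [[0, 0, 0], [0, 0, 0]],
    [[0, 0, 0], [0, 0, 0]],
    [[0, 0, 0], [0, 0, 0]],
    [[0, 0, 0], [0, 0, 0]],
    [[0, 0, 0], [0, 0, 0]]
  ],
  "claw": 40,
  "squeeze": 20
}}

```text
clock: 3.07
tcp_pos: [0.6116, -0.1294, 0.0093]
tcp_rot: [-0.004, -0.621, 0.784, 0.002]
wrist_force: [0.2, 0.5, 0.0]
grip_width: 0.0613
```

>>> {"fn": "apply_moves", "kwargs": {
  "plan": [
    [[0, 0, 0], [0, 0, 0]],
    [[0, 0, 0], [0, 0, 0]],
    [[0, 0, 0], [0, 0, 0]],
    [[0, 0, 0], [0, 0, 0]],
    [[0, 0, 0], [0, 0, 0]]
  ]
}}

```text
clock: 3.48
tcp_pos: [0.6114, -0.1293, 0.0093]
tcp_rot: [-0.004, -0.621, 0.784, 0.002]
wrist_force: [-0.7, 1.0, -0.6]
grip_width: 0.0593
```

```bash
python3 -c "
from h import *
plan([.614,-.1275,.011])
d=snap('wrist','w2')
cv2.imwrite('pics/w2.png',cv2.imread('pics/w2.png'))"
```

```text
3.4833 [ 0.6114 -0.1293  0.0093] F [-0.7  1.  -0.6] w 0.0593 j7 -1.78
[-0.06, -0.05, -0.04] [0.0, 0.0, 0.0]
```

```bash
python3 -c "
from h import *
p,r=plan([.611,-.129,.09])
plan([.476,.28,.13],D(-83.3),p,r)"
```

```text
3.5333 [ 0.6114 -0.1293  0.0093] F [ 0.6  0.3 -1.5] w 0.0592 j7 -1.78
[0.0, 0.03, -2.02] [0.0, 0.0, 0.0]
3.5333 [ 0.6114 -0.1293  0.0093] F [ 0.6  0.3 -1.5] w 0.0592 j7 -1.78
[-3.06, 1.88, -0.33] [0.03, -0.01, -1.1]
[-3.26, 1.51, -0.33] [0.03, -0.01, -1.1]
[-3.41, 1.12, -0.33] [0.03, -0.01, -1.1]
```

>>> {"fn": "apply_moves", "kwargs": {
  "plan": [
    [[0, 0, -0.3], [0, 0, 0]],
    [[0, 0, -0.8], [0, 0, 0]],
    [[0, 0, -1.4], [0, 0, 0]],
    [[0, 0, -1.9], [0, 0, 0]],
    [[0, 0, -2.0], [0, 0, 0]]
  ]
}}

```text
clock: 3.95
tcp_pos: [0.6149, -0.1295, 0.0937]
tcp_rot: [-0.001, -0.621, 0.784, -0.0]
wrist_force: [0.6, -0.3, -1.6]
grip_width: 0.0594
```

>>> {"fn": "apply_moves", "kwargs": {
  "plan": [
    [[-0.4, 0.25, -0.05], [0, 0, -0.1]],
    [[-1, 0.6, -0.1], [0, 0, -0.4]],
    [[-1.7, 1.0, -0.2], [0, 0, -0.7]],
    [[-2.4, 1.45, -0.3], [0, 0, -0.9]],
    [[-3.06, 1.88, -0.33], [0, 0, -1.1]]
  ]
}}

```text
clock: 4.37
tcp_pos: [0.5684, 0.0089, 0.1065]
tcp_rot: [-0.002, -0.666, 0.746, 0.0]
wrist_force: [0.9, 0.7, -2.5]
grip_width: 0.0595
```

>>> {"fn": "apply_moves", "kwargs": {
  "plan": [
    [[-0.65, 0.3, -0.06], [0, 0, -0.2]],
    [[-1.3, 0.6, -0.1], [0, 0, -0.4]],
    [[-1.95, 0.9, -0.2], [0, 0, -0.7]],
    [[-2.6, 1.2, -0.3], [0, 0, -0.9]],
    [[-3.2, 1.5, -0.33], [0, 0, -1.1]]
  ]
}}

```text
clock: 4.78
tcp_pos: [0.522, 0.1448, 0.1195]
tcp_rot: [0.002, 0.709, -0.706, -0.0]
wrist_force: [-0.6, 0.2, -2.1]
grip_width: 0.0593
```

>>> {"fn": "apply_moves", "kwargs": {
  "plan": [
    [[-0.8, 0.3, -0.1], [0, 0, -0.2]],
    [[-1.5, 0.5, -0.2], [0, 0, -0.5]],
    [[-2.1, 0.7, -0.3], [0, 0, -0.8]],
    [[-2.5, 0.9, -0.3], [0, 0, -1.0]],
    [[-2.7, 1.0, -0.33], [0, 0, -1.1]]
  ]
}}

```text
clock: 5.2
tcp_pos: [0.479, 0.2559, 0.1323]
tcp_rot: [0.002, 0.75, -0.661, -0.001]
wrist_force: [0.5, -0.4, -2.8]
grip_width: 0.0592
```

```bash
python3 -c "
from h import *
d=snap('wrist','w3')
plan([.476,.28,.1],D(-83.3))
im=cv2.imread('pics/w3.png')
F=np.array([.469,.341,.009]);X=np.array([.1167,-.9932,0]);Y=np.array([.9932,.1167,0])
for x,y,z in [(0,0,0),(0,.1,0),(0,-.1,0),(0,.1,.034),(0,-.1,.034),(.334,.1,0),(.334,-.1,0),(.03,0,0)]:
    u=w2p(d,F+x*X+y*Y+[0,0,z]);print(u.round());cv2.drawMarker(im,tuple(int(a) for a in u),(0,0,255),0,8)
cv2.imwrite('pics/w3m.png',im)"
```

```text
5.25 [0.4789 0.2564 0.1325] F [-1.1  1.3 -2. ] w 0.0593 j7 -2.17
[-0.59, -0.01, 0.81] [0.04, 0.0, 0.09]
[166. 183.]
[158.  78.]
[172. 271.]
[145.  73.]
[163. 290.]
[520.  81.]
[475. 274.]
[195. 183.]
```

View pics/w3m.png

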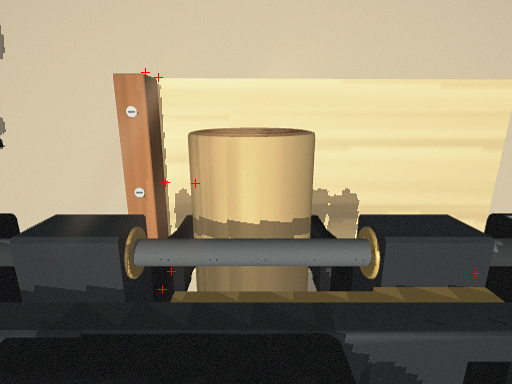

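>>> {"fn": "apply_moves", "kwargs": {
  "plan": [
    [[-0.59, 0, 0.3], [0, 0, 0.09]],
    [[-0.59, 0, 0.9], [0, 0, 0.09]],
    [[-0.59, 0, 1.6], [0, 0, 0.09]],
    [[-0.59, 0, 2.2], [0, 0, 0.09]],
    [[-0.59, 0, 2.4], [0, 0, 0.09]]
  ]
}}

```text
clock: 5.67
tcp_pos: [0.4736, 0.2764, 0.0327]
tcp_rot: [0.005, 0.746, -0.665, -0.002]
wrist_force: [-0.9, -0.5, -2.4]
grip_width: 0.0591
```

```bash
sed -i 's/^D=np/F0=np.array([.469,.340,.009]);X=np.array([.1167,-.9932,0]);Y=np.array([.9932,.1167,0])\nB=lambda x,y,z:F0+x*X+y*Y+np.array([0,0,z-.009])\nD=np/' h.py; python3 -c "
from h import *
plan(B(.06,0,.0195),D(-83.3))"
```

```text
5.6667 [0.4736 0.2764 0.0327] F [-0.9 -0.5 -2.4] w 0.0591 j7 -2.29
[-0.09, -0.07, 0.33] [0.1, -0.04, -0.02]
```

>>> {"fn": "apply_moves", "kwargs": {
  "plan": [
    [[-0.09, -0.07, 0.06], [0.1, 0, 0]],
    [[-0.09, -0.07, 0.13], [0.1, 0, 0]],
    [[-0.09, -0.07, 0.2], [0.1, 0, 0]],
    [[-0.09, -0.07, 0.26], [0.1, 0, 0]],
    [[-0.09, -0.07, 0.28], [0.1, 0, 0]]
  ]
}}

```text
clock: 6.08
tcp_pos: [0.4765, 0.2805, 0.0222]
tcp_rot: [0.001, 0.746, -0.666, 0.002]
wrist_force: [0.0, 0.0, -2.0]
grip_width: 0.059
```

>>> {"fn": "apply_moves", "kwargs": {
  "plan": [
    [[0, 0, 0], [0, 0, 0]],
    [[0, 0, 0.02], [0, 0, 0]],
    [[0, 0, 0.04], [0, 0, 0]],
    [[0, 0, 0.05], [0, 0, 0]],
    [[0, 0, 0.05], [0, 0, 0]]
  ]
}}

```text
clock: 6.5
tcp_pos: [0.4765, 0.2804, 0.0202]
tcp_rot: [0.001, 0.746, -0.666, 0.002]
wrist_force: [-0.3, -0.1, -2.7]
grip_width: 0.0594
```

>>> {"fn": "apply_moves", "kwargs": {
  "plan": [
    [[0, 0, 0.01], [0, 0, 0]],
    [[0, 0, 0.02], [0, 0, 0]],
    [[0, 0, 0.03], [0, 0, 0]],
    [[0, 0, 0.04], [0, 0, 0]],
    [[0, 0, 0.05], [0, 0, 0]]
  ]
}}

```text
clock: 6.92
tcp_pos: [0.4766, 0.2804, 0.0182]
tcp_rot: [0.001, 0.746, -0.666, 0.002]
wrist_force: [-0.3, -1.2, 0.6]
grip_width: 0.0594
```

```bash
python3 -c "
from h import *
plan(B(.06,0,.018),D(-83.3))"
```

```text
6.9167 [0.4766 0.2804 0.0182] F [-0.3 -1.2  0.6] w 0.0594 j7 -2.31
[-0.0, 0.02, 0.01] [-0.01, -0.03, -0.03]
```

>>> {"fn": "apply_moves", "kwargs": {
  "plan": [
    [[0, 0, 0], [0, 0, 0]],
    [[0, 0, 0], [0, 0, 0]],
    [[0, 0, -0.5], [0, 0, 0]],
    [[0, 0, -1.3], [0, 0, 0]],
    [[0, 0, -2.0], [0, 0, 0]]
  ],
  "claw": 72
}}

```text
clock: 7.33
tcp_pos: [0.4762, 0.2808, 0.0992]
tcp_rot: [0.001, 0.746, -0.665, 0.002]
wrist_force: [0.8, 1.4, -0.2]
grip_width: 0.0713
```

>>> {"fn": "apply_moves", "kwargs": {
  "plan": [
    [[0, 0, -0.1], [0, 0, 0]],
    [[0.3, 0, -0.1], [0, 0, 0]],
    [[0.9, 0, -0.1], [0, 0, 0]],
    [[1.4, 0, -0.1], [0, 0, 0]],
    [[1.5, 0, -0.1], [0, 0, 0]]
  ],
  "claw": 0
}}

```text
clock: 7.75
tcp_pos: [0.4828, 0.2155, 0.1019]
tcp_rot: [0.004, 0.745, -0.667, 0.002]
wrist_force: [-0.1, -0.0, -0.8]
grip_width: 0.0465
```

>>> {"fn": "apply_moves", "kwargs": {
  "plan": [
    [[0, 0, 0.4], [0, 0, 0]],
    [[0, 0, 1.0], [0, 0, 0]],
    [[0, 0, 1.5], [0, 0, 0]],
    [[0, 0, 1.7], [0, 0, 0]],
    [[0, 0, 1.7], [0, 0, 0]]
  ]
}}

```text
clock: 8.17
tcp_pos: [0.4807, 0.214, 0.0314]
tcp_rot: [0.006, 0.745, -0.667, 0.001]
wrist_force: [0.1, -0.3, -0.1]
grip_width: 0.0131
```

```bash
python3 -c "
from h import *
d=snap('wrist','w4')
plan(B(.075,0,.03),D(-83.3))"
```

```text
8.2167 [0.4819 0.2147 0.0328] F [0.2 0.2 0. ] w 0.009 j7 -2.19
[-1.27, -0.04, 0.06] [0.05, -0.08, -0.07]
```

View pics/w4.png

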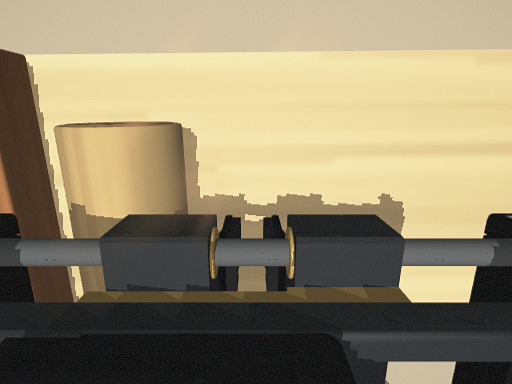

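>>> {"fn": "apply_moves", "kwargs": {
  "plan": [
    [[-0.2, 0, 0], [0, 0, 0]],
    [[-0.4, 0, 0], [0, 0, 0]],
    [[-0.6, 0, 0], [0, 0, 0]],
    [[-0.8, 0, 0], [0, 0, 0]],
    [[-1.0, 0, 0], [0, 0, 0]]
  ]
}}

```text
clock: 8.63
tcp_pos: [0.4776, 0.2561, 0.0331]
tcp_rot: [0.004, 0.745, -0.667, 0.001]
wrist_force: [0.0, -0.4, 0.2]
grip_width: 0.0004
```

>>> {"fn": "apply_moves", "kwargs": {
  "plan": [
    [[-0.05, 0, 0], [0, 0, 0]],
    [[-0.1, 0, 0], [0, 0, 0]],
    [[-0.14, 0, 0], [0, 0, 0]],
    [[-0.18, 0, 0], [0, 0, 0]],
    [[-0.22, 0, 0], [0, 0, 0]]
  ]
}}

```text
clock: 9.05
tcp_pos: [0.4766, 0.2645, 0.033]
tcp_rot: [0.004, 0.745, -0.667, 0.002]
wrist_force: [0.6, -1.4, -0.2]
grip_width: 0.0007
```

>>> {"fn": "apply_moves", "kwargs": {
  "plan": [
    [[-0.03, 0, 0], [0, 0, 0]],
    [[-0.06, 0, 0], [0, 0, 0]],
    [[-0.08, 0, 0], [0, 0, 0]],
    [[-0.1, 0, 0], [0, 0, 0]],
    [[-0.1, 0, 0], [0, 0, 0]]
  ]
}}

```text
clock: 9.47
tcp_pos: [0.4762, 0.2686, 0.0329]
tcp_rot: [0.004, 0.745, -0.667, 0.002]
wrist_force: [-0.1, 0.5, 0.3]
grip_width: 0.0009
```

```bash
python3 -c "
from h import *
plan(B(.075,0,.03),D(-83.3))"
```

```text
9.4667 [0.4762 0.2686 0.0329] F [-0.1  0.5  0.3] w 0.0009 j7 -2.28
[0.08, -0.03, 0.07] [0.04, -0.07, -0.07]
```

>>> {"fn": "apply_moves", "kwargs": {
  "plan": [
    [[-0.03, 0, 0], [0, 0, 0]],
    [[-0.06, 0, 0], [0, 0, 0]],
    [[-0.08, 0, 0], [0, 0, 0]],
    [[-0.1, 0, 0], [0, 0, 0]],
    [[-0.1, 0, 0], [0, 0, 0]]
  ]
}}

```text
clock: 9.88
tcp_pos: [0.4757, 0.2729, 0.0329]
tcp_rot: [0.004, 0.745, -0.667, 0.001]
wrist_force: [0.3, 0.4, 0.6]
grip_width: 0.0008
```

```bash
python3 -c "
from h import *
plan(B(.075,0,.03),D(-83.3))
d=snap('wrist','w5')"
```

```text
9.8833 [0.4757 0.2729 0.0329] F [0.3 0.4 0.6] w 0.0008 j7 -2.29
[0.19, -0.03, 0.07] [0.04, -0.07, -0.07]
```

View pics/w5.png

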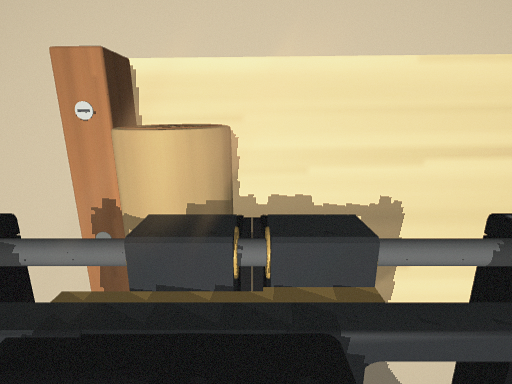

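>>> {"fn": "apply_moves", "kwargs": {
  "plan": [
    [[-0.03, 0, 0], [0, 0, 0]],
    [[-0.06, 0, 0], [0, 0, 0]],
    [[-0.08, 0, 0], [0, 0, 0]],
    [[-0.1, 0, 0], [0, 0, 0]],
    [[-0.1, 0, 0], [0, 0, 0]]
  ]
}}

```text
clock: 10.35
tcp_pos: [0.4755, 0.2744, 0.0329]
tcp_rot: [0.006, 0.745, -0.668, 0.003]
wrist_force: [0.1, -6.3, 3.5]
grip_width: 0.0003
```

```bash
python3 -c "
from h import *
d=load('w5')
for y in(.1,.05): print(w2p(d,B(0,y,.043)).round(),w2p(d,B(0,y,.009)).round())
for g in (0,.003,.006): print('post left/right edges at far end',w2p(d,B(g,.06,.039)).round(),w2p(d,B(.06+g,.06,.039)).round())
plan(B(.075,0,.03),D(-83.3))"
```

```text
[106.  44.] [134.  58.]
[119. 150.] [142. 143.]
post left/right edges at far end [120. 130.] [234. 129.]
post left/right edges at far end [126. 130.] [240. 129.]
post left/right edges at far end [131. 129.] [246. 129.]
10.35 [0.4755 0.2744 0.0329] F [ 0.1 -6.3  3.5] w 0.0003 j7 -2.3
[0.23, -0.03, 0.07] [0.05, -0.11, -0.08]
```

```bash
sed -i 's/.469,.340,.009/.469,.342,.009/' h.py; python3 -c "
from h import *
s,p,r=st()
p=p+.012*X; p[2]=.12
plan([.4421,-.1187,.11],D(-64.5),p,r)"
```

```text
10.35 [0.4755 0.2744 0.0329] F [ 0.1 -6.3  3.5] w 0.0003 j7 -2.3
[4.69, 0.95, 0.18] [0.03, -0.05, -1.61]
[4.46, 1.72, 0.15] [0.03, -0.05, -1.61]
```

>>> {"fn": "apply_moves", "kwargs": {
  "plan": [
    [[0.2, 0, 0], [0, 0, 0]],
    [[0.3, 0, -0.2], [0, 0, 0]],
    [[0.3, 0, -0.9], [0, 0, 0]],
    [[0.3, 0, -1.6], [0, 0, 0]],
    [[0.3, 0, -2.2], [0, 0, 0]]
  ],
  "claw": 80
}}

```text
clock: 10.77
tcp_pos: [0.4773, 0.2639, 0.1229]
tcp_rot: [0.005, 0.745, -0.668, 0.002]
wrist_force: [0.5, 0.7, -0.1]
grip_width: 0.026
```

>>> {"fn": "apply_moves", "kwargs": {
  "plan": [
    [[0.7, 0.1, 0.0], [0, 0, -0.2]],
    [[1.7, 0.3, 0.05], [0, 0, -0.6]],
    [[2.7, 0.5, 0.1], [0, 0, -0.9]],
    [[3.7, 0.75, 0.15], [0, 0, -1.3]],
    [[4.69, 0.95, 0.2], [0, 0, -1.6]]
  ]
}}

```text
clock: 11.18
tcp_pos: [0.4593, 0.0717, 0.1175]
tcp_rot: [0.004, 0.799, -0.602, 0.002]
wrist_force: [1.1, -1.2, -0.4]
grip_width: 0.059
```

>>> {"fn": "apply_moves", "kwargs": {
  "plan": [
    [[1.0, 0.4, 0.05], [0, 0, -0.3]],
    [[2.0, 0.8, 0.1], [0, 0, -0.7]],
    [[2.9, 1.2, 0.1], [0, 0, -1.1]],
    [[3.6, 1.5, 0.15], [0, 0, -1.5]],
    [[3.9, 1.6, 0.15], [0, 0, -1.6]]
  ],
  "claw": 87
}}

```text
clock: 11.6
tcp_pos: [0.4392, -0.101, 0.1135]
tcp_rot: [0.005, 0.845, -0.536, 0.002]
wrist_force: [-0.7, 0.2, -1.0]
grip_width: 0.0855
```

```bash
python3 -c "
from h import *
d=snap('wrist','w6')
p,r=plan([.4421,-.1187,.05],D(-64.5))
im=cv2.imread('pics/w6.png')
a=D(25.5);ax=np.array([np.cos(a),np.sin(a),0]);
for c,z,L,a in (((.4421,-.1187),.025,.06,25.5),((.608,-.351),.02,.06,26.6)):
  for s in(-1,0,1):
    u=w2p(d,[c[0]+s*L*np.cos(D(a)),c[1]+s*L*np.sin(D(a)),z]);cv2.drawMarker(im,tuple(int(x) for x in u),(0,0,255),0,8);print(u)
cv2.imwrite('pics/w6m.png',im)
"
```

```text
11.65 [ 0.4398 -0.1016  0.1136] F [-0.1 -2.2 -0.6] w 0.0862 j7 -1.13
[0.4, 0.12, 1.59] [0.06, -0.09, -0.06]
[267.85190252 257.7587038 ]
[268.50223007 197.4096002 ]
[269.23466673 129.4409339 ]
[570.41452455 204.31724449]
[588.16719029 139.31859408]
[608.21837673  65.90426427]
```

View pics/w6m.png

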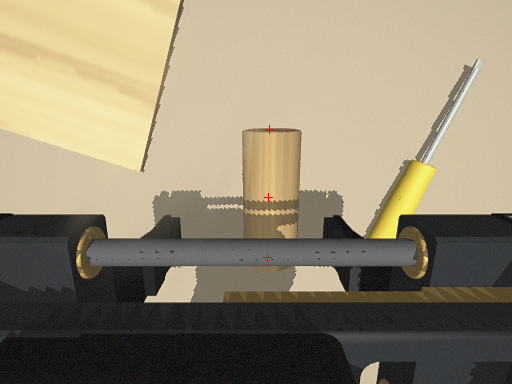

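>>> {"fn": "apply_moves", "kwargs": {
  "plan": [
    [[0.4, 0.12, 0.3], [0.06, -0.09, -0.06]],
    [[0.4, 0.12, 0.9], [0.06, -0.09, -0.06]],
    [[0.4, 0.12, 1.6], [0.06, -0.09, -0.06]],
    [[0.4, 0.12, 2.1], [0.06, -0.09, -0.06]],
    [[0.4, 0.12, 2.2], [0.06, -0.09, -0.06]]
  ]
}}

```text
clock: 12.07
tcp_pos: [0.4403, -0.1179, 0.0236]
tcp_rot: [0.0, 0.846, -0.533, -0.002]
wrist_force: [-0.6, 0.2, 0.0]
grip_width: 0.0871
```

```bash
python3 -c "
from h import *
plan([.4421,-.1187,.008],D(-64.5))"
```

```text
12.0667 [ 0.4403 -0.1179  0.0236] F [-0.6  0.2  0. ] w 0.0871 j7 -1.15
[0.04, -0.03, 0.39] [0.03, 0.03, 0.0]
```

>>> {"fn": "apply_moves", "kwargs": {
  "plan": [
    [[0.04, -0.03, 0.2], [0, 0, 0]],
    [[0.04, -0.03, 0.36], [0, 0, 0]],
    [[0.04, -0.03, 0.39], [0, 0, 0]],
    [[0.04, -0.03, 0.39], [0, 0, 0]],
    [[0.04, -0.03, 0.39], [0, 0, 0]]
  ],
  "claw": 30
}}

```text
clock: 12.48
tcp_pos: [0.4427, -0.1187, 0.0087]
tcp_rot: [0.0, 0.846, -0.533, -0.002]
wrist_force: [-0.5, -0.2, 1.0]
grip_width: 0.0616
```

>>> {"fn": "apply_moves", "kwargs": {
  "plan": [
    [[0, 0, 0], [0, 0, 0]],
    [[0, 0, 0], [0, 0, 0]],
    [[0, 0, 0], [0, 0, 0]],
    [[0, 0, 0], [0, 0, 0]],
    [[0, 0, 0], [0, 0, 0]]
  ]
}}

```text
clock: 12.9
tcp_pos: [0.4434, -0.1188, 0.0093]
tcp_rot: [-0.0, 0.846, -0.533, -0.001]
wrist_force: [-0.5, -0.6, 6.2]
grip_width: 0.0495
```

>>> {"fn": "apply_moves", "kwargs": {
  "plan": [
    [[0, 0, 0], [0, 0, 0]],
    [[0, 0, 0], [0, 0, 0]],
    [[0, 0, -0.5], [0, 0, 0]],
    [[0, 0, -1.2], [0, 0, 0]],
    [[0, 0, -2.0], [0, 0, 0]]
  ]
}}

```text
clock: 13.32
tcp_pos: [0.4417, -0.1185, 0.0888]
tcp_rot: [0.001, 0.846, -0.533, -0.003]
wrist_force: [1.3, -0.8, -1.6]
grip_width: 0.0495
```

```bash
python3 -c "
from h import *
plan(B(.115,0,.13),D(-83.3))"
```

```text
13.3167 [ 0.4417 -0.1185  0.0888] F [ 1.3 -0.8 -1.6] w 0.0495 j7 -1.09
[-3.69, -2.32, -0.51] [0.02, 0.02, 1.57]
[-4.02, -1.69, -0.51] [0.02, 0.02, 1.57]
```

>>> {"fn": "apply_moves", "kwargs": {
  "plan": [
    [[-0.5, -0.3, -0.1], [0, 0, 0.2]],
    [[-1.3, -0.8, -0.2], [0, 0, 0.6]],
    [[-2.1, -1.3, -0.3], [0, 0, 0.9]],
    [[-2.9, -1.8, -0.4], [0, 0, 1.3]],
    [[-3.69, -2.32, -0.5], [0, 0, 1.57]]
  ]
}}

```text
clock: 13.73
tcp_pos: [0.4612, 0.0559, 0.1091]
tcp_rot: [0.001, 0.799, -0.602, -0.003]
wrist_force: [0.2, -0.5, -1.8]
grip_width: 0.0491
```

>>> {"fn": "apply_moves", "kwargs": {
  "plan": [
    [[-0.9, -0.4, -0.1], [0, 0, 0.4]],
    [[-1.8, -0.8, -0.2], [0, 0, 0.8]],
    [[-2.6, -1.1, -0.3], [0, 0, 1.2]],
    [[-3.3, -1.35, -0.4], [0, 0, 1.5]],
    [[-3.7, -1.55, -0.4], [0, 0, 1.57]]
  ]
}}

```text
clock: 14.15
tcp_pos: [0.4795, 0.2198, 0.1258]
tcp_rot: [0.0, 0.748, -0.664, -0.004]
wrist_force: [0.0, -0.0, -1.0]
grip_width: 0.0494
```

```bash
python3 -c "
from h import *
p,r=plan(B(.115,0,.035),D(-83.3))"
```

```text
14.15 [0.4795 0.2198 0.1258] F [ 0. -0. -1.] w 0.0494 j7 -2.11
[-0.18, -0.11, 2.27] [0.05, 0.05, 0.01]
```

>>> {"fn": "apply_moves", "kwargs": {
  "plan": [
    [[-0.18, -0.11, 0.3], [0.05, 0.05, 0]],
    [[-0.18, -0.11, 0.9], [0.05, 0.05, 0]],
    [[-0.18, -0.11, 1.6], [0.05, 0.05, 0]],
    [[-0.18, -0.11, 2.1], [0.05, 0.05, 0]],
    [[-0.18, -0.11, 2.2], [0.05, 0.05, 0]]
  ]
}}

```text
clock: 14.57
tcp_pos: [0.4795, 0.2262, 0.0341]
tcp_rot: [0.004, 0.748, -0.664, -0.001]
wrist_force: [-0.2, 0.6, -1.8]
grip_width: 0.0497
```

```bash
python3 -c "
from h import *
p,r=plan(B(.115,0,.0205),D(-83.3))"
```

```text
14.5667 [0.4795 0.2262 0.0341] F [-0.2  0.6 -1.8] w 0.0497 j7 -2.19
[-0.03, -0.08, 0.34] [0.08, -0.03, 0.01]
```

>>> {"fn": "apply_moves", "kwargs": {
  "plan": [
    [[-0.03, -0.08, 0.06], [0.08, 0, 0]],
    [[-0.03, -0.08, 0.15], [0.08, 0, 0]],
    [[-0.03, -0.08, 0.24], [0.08, 0, 0]],
    [[-0.03, -0.08, 0.3], [0.08, 0, 0]],
    [[-0.03, -0.08, 0.33], [0.08, 0, 0]]
  ]
}}

```text
clock: 14.98
tcp_pos: [0.4829, 0.2278, 0.0213]
tcp_rot: [0.0, 0.748, -0.664, 0.002]
wrist_force: [0.5, -0.4, -0.9]
grip_width: 0.0496
```

>>> {"fn": "apply_moves", "kwargs": {
  "plan": [
    [[0, 0, 0], [0, 0, 0]],
    [[0, 0, 0.01], [0, 0, 0]],
    [[0, 0, 0.02], [0, 0, 0]],
    [[0, 0, 0.03], [0, 0, 0]],
    [[0, 0, 0.04], [0, 0, 0]]
  ]
}}

```text
clock: 15.4
tcp_pos: [0.483, 0.2279, 0.0198]
tcp_rot: [0.0, 0.748, -0.664, 0.002]
wrist_force: [0.5, 0.1, -1.1]
grip_width: 0.0492
```

>>> {"fn": "apply_moves", "kwargs": {
  "plan": [
    [[0, 0, 0.01], [0, 0, 0]],
    [[0, 0, 0.02], [0, 0, 0]],
    [[0, 0, 0.03], [0, 0, 0]],
    [[0, 0, 0.04], [0, 0, 0]],
    [[0, 0, 0.04], [0, 0, 0]]
  ]
}}

```text
clock: 15.82
tcp_pos: [0.483, 0.2279, 0.0184]
tcp_rot: [0.0, 0.748, -0.664, 0.002]
wrist_force: [-0.6, -1.2, -0.4]
grip_width: 0.0492
```

>>> {"fn": "apply_moves", "kwargs": {
  "plan": [
    [[0, 0, 0], [0, 0, 0]],
    [[0, 0, 0], [0, 0, 0]],
    [[0, 0, -0.5], [0, 0, 0]],
    [[0, 0, -1.3], [0, 0, 0]],
    [[0, 0, -2.0], [0, 0, 0]]
  ],
  "claw": 62
}}

```text
clock: 16.23
tcp_pos: [0.4824, 0.228, 0.0991]
tcp_rot: [0.001, 0.748, -0.664, 0.001]
wrist_force: [0.5, -0.4, 0.0]
grip_width: 0.0619
```

>>> {"fn": "apply_moves", "kwargs": {
  "plan": [
    [[0, 0, 0], [0, 0, 0]],
    [[0.3, 0, 0], [0, 0, 0]],
    [[0.9, 0, 0], [0, 0, 0]],
    [[1.4, 0, 0], [0, 0, 0]],
    [[1.4, 0, 0], [0, 0, 0]]
  ],
  "claw": 0
}}

```text
clock: 16.65
tcp_pos: [0.4886, 0.1659, 0.0975]
tcp_rot: [0.004, 0.745, -0.667, 0.002]
wrist_force: [-0.5, -0.7, 0.1]
grip_width: 0.0361
```

>>> {"fn": "apply_moves", "kwargs": {
  "plan": [
    [[0, 0, 0.4], [0, 0, 0]],
    [[0, 0, 1.0], [0, 0, 0]],
    [[0, 0, 1.5], [0, 0, 0]],
    [[0, 0, 1.7], [0, 0, 0]],
    [[0, 0, 1.7], [0, 0, 0]]
  ]
}}

```text
clock: 17.07
tcp_pos: [0.4862, 0.1643, 0.0269]
tcp_rot: [0.006, 0.745, -0.667, 0.0]
wrist_force: [-1.1, -0.5, 0.2]
grip_width: 0.0044
```

```bash
python3 -c "
from h import *
p,r=plan(B(.118,0,.03),D(-83.3))"
```

```text
17.0667 [0.4862 0.1643 0.0269] F [-1.1 -0.5  0.2] w 0.0044 j7 -2.09
[-1.51, -0.08, -0.09] [0.09, -0.08, -0.05]
```

>>> {"fn": "apply_moves", "kwargs": {
  "plan": [
    [[-0.2, -0.08, 0], [0, 0, 0]],
    [[-0.4, -0.08, 0], [0, 0, 0]],
    [[-0.6, -0.08, 0], [0, 0, 0]],
    [[-0.8, -0.08, 0], [0, 0, 0]],
    [[-1.0, -0.08, 0], [0, 0, 0]]
  ]
}}

```text
clock: 17.48
tcp_pos: [0.4852, 0.206, 0.0272]
tcp_rot: [0.006, 0.746, -0.666, 0.0]
wrist_force: [-0.2, 0.3, 0.2]
grip_width: 0.0005
```

>>> {"fn": "apply_moves", "kwargs": {
  "plan": [
    [[-0.08, 0, 0], [0, 0, 0]],
    [[-0.16, 0, 0], [0, 0, 0]],
    [[-0.22, 0, 0], [0, 0, 0]],
    [[-0.28, 0, 0], [0, 0, 0]],
    [[-0.34, 0, 0], [0, 0, 0]]
  ]
}}

```text
clock: 17.9
tcp_pos: [0.4837, 0.2194, 0.0271]
tcp_rot: [0.006, 0.746, -0.666, 0.001]
wrist_force: [-0.1, -1.1, 0.2]
grip_width: 0.0007
```

>>> {"fn": "apply_moves", "kwargs": {
  "plan": [
    [[-0.03, 0, 0], [0, 0, 0]],
    [[-0.06, 0, 0], [0, 0, 0]],
    [[-0.08, 0, 0], [0, 0, 0]],
    [[-0.1, 0, 0], [0, 0, 0]],
    [[-0.1, 0, 0], [0, 0, 0]]
  ]
}}

```text
clock: 18.32
tcp_pos: [0.4832, 0.2234, 0.0271]
tcp_rot: [0.006, 0.746, -0.666, 0.001]
wrist_force: [-0.5, -0.7, -0.1]
grip_width: 0.0002
```

```bash
python3 -c "
from h import *
p,r=plan(B(.118,0,.03),D(-83.3))"
```

```text
18.3167 [0.4832 0.2234 0.0271] F [-0.5 -0.7 -0.1] w 0.0002 j7 -2.19
[-0.04, 0.01, -0.07] [0.07, -0.08, -0.05]
```

>>> {"fn": "apply_moves", "kwargs": {
  "plan": [
    [[-0.03, 0, 0], [0, 0, 0]],
    [[-0.05, 0, 0], [0, 0, 0]],
    [[-0.07, 0, 0], [0, 0, 0]],
    [[-0.08, 0, 0], [0, 0, 0]],
    [[-0.08, 0, 0], [0, 0, 0]]
  ]
}}

```text
clock: 18.73
tcp_pos: [0.483, 0.2252, 0.027]
tcp_rot: [0.007, 0.745, -0.667, 0.001]
wrist_force: [-0.5, -4.3, 2.3]
grip_width: 0.0004
```

```bash
python3 -c "
from h import *
p,r=plan(B(.118,0,.03),D(-83.3))
d=snap('wrist','w7')"
```

```text
18.7333 [0.483  0.2252 0.027 ] F [-0.5 -4.3  2.3] w 0.0004 j7 -2.2
[0.01, 0.01, -0.07] [0.08, -0.1, -0.05]
```

View pics/w7.png

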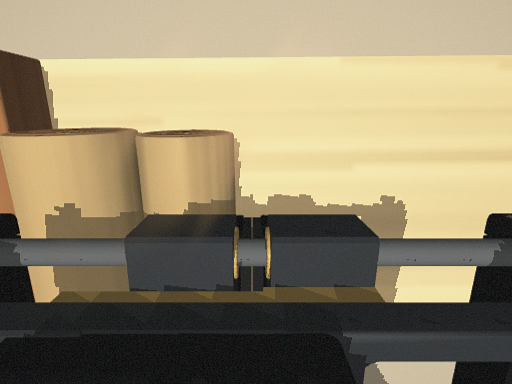

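>>> {"fn": "apply_moves", "kwargs": {
  "plan": [
    [[0.2, 0, 0], [0, 0, 0]],
    [[0.4, 0, -0.2], [0, 0, 0]],
    [[0.7, 0, -0.9], [0, 0, 0]],
    [[1.2, 0, -1.6], [0, 0, 0]],
    [[2.0, 0, -2.2], [0, 0, 0]]
  ],
  "claw": 80
}}

```text
clock: 19.2
tcp_pos: [0.4925, 0.1494, 0.1179]
tcp_rot: [0.005, 0.747, -0.665, 0.0]
wrist_force: [1.2, 0.4, 0.8]
grip_width: 0.0255
```

```bash
python3 -c "
from h import *
plan([.604,-.335,.11],D(-63.4),step=.19)"
```

```text
19.2 [0.4925 0.1494 0.1179] F [1.2 0.4 0.8] w 0.0255 j7 -1.98
[4.12, -0.45, 0.09] [0.02, -0.02, -1.11]
[4.14, 0.03, 0.08] [0.02, -0.02, -1.11]
[4.11, 0.5, 0.07] [0.02, -0.02, -1.11]
```

>>> {"fn": "apply_moves", "kwargs": {
  "plan": [
    [[0.82, -0.1, 0], [0, 0, -0.2]],
    [[1.65, -0.2, 0], [0, 0, -0.4]],
    [[2.5, -0.3, 0], [0, 0, -0.7]],
    [[3.3, -0.35, 0.05], [0, 0, -0.9]],
    [[4.1, -0.45, 0.1], [0, 0, -1.1]]
  ],
  "claw": 87
}}

```text
clock: 19.62
tcp_pos: [0.5296, -0.0131, 0.1157]
tcp_rot: [0.004, 0.784, -0.62, 0.001]
wrist_force: [0.6, -0.5, 1.4]
grip_width: 0.0593
```

>>> {"fn": "apply_moves", "kwargs": {
  "plan": [
    [[0.82, 0, 0], [0, 0, -0.2]],
    [[1.65, 0, 0], [0, 0, -0.4]],
    [[2.5, 0, 0], [0, 0, -0.7]],
    [[3.3, 0, 0.05], [0, 0, -0.9]],
    [[4.1, 0, 0.1], [0, 0, -1.1]]
  ]
}}

```text
clock: 20.03
tcp_pos: [0.5677, -0.1744, 0.1134]
tcp_rot: [0.003, 0.819, -0.574, 0.001]
wrist_force: [0.5, -0.0, -0.2]
grip_width: 0.0858
```

>>> {"fn": "apply_moves", "kwargs": {
  "plan": [
    [[0.9, 0.1, 0], [0, 0, -0.3]],
    [[1.8, 0.2, 0], [0, 0, -0.6]],
    [[2.6, 0.3, 0], [0, 0, -0.9]],
    [[3.2, 0.4, 0.05], [0, 0, -1.1]],
    [[3.4, 0.45, 0.1], [0, 0, -1.1]]
  ]
}}

```text
clock: 20.45
tcp_pos: [0.5969, -0.3143, 0.1106]
tcp_rot: [0.004, 0.849, -0.528, 0.002]
wrist_force: [-0.3, -0.8, -0.8]
grip_width: 0.0868
```

```bash
python3 -c "
from h import *
plan([.608,-.351,.03],D(-63.4))
d=snap('wrist','w8')
im=cv2.imread('pics/w8.png')
for s in(-1,0,1):
    u=w2p(d,[.608+s*.06*np.cos(D(26.6)),-.351+s*.06*np.sin(D(26.6)),.02]);cv2.drawMarker(im,tuple(int(x) for x in u),(0,0,255),0,8)
for s in(-1,0,1):
    u=w2p(d,[.439-s*.04*np.cos(D(69.4)),-.364-s*.04*np.sin(D(69.4)),.017]);print(u);cv2.drawMarker(im,tuple(int(x) for x in u),(0,255,0),0,8)
cv2.imwrite('pics/w8m.png',im)"
```

```text
20.45 [ 0.5969 -0.3143  0.1106] F [-0.3 -0.8 -0.8] w 0.0868 j7 -0.84
[0.93, 0.15, 2.02] [0.04, -0.07, -0.06]
[198.78390279 317.10930681]
[226.0205525  340.58735744]
[251.93303534 362.92397337]
```

View pics/w8m.png

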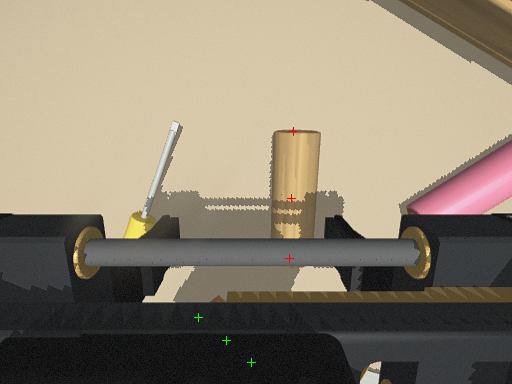

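>>> {"fn": "apply_moves", "kwargs": {
  "plan": [
    [[0.98, 0.15, 0.2], [0.04, -0.07, -0.06]],
    [[0.98, 0.15, 0.8], [0.04, -0.07, -0.06]],
    [[0.98, 0.15, 1.5], [0.04, -0.07, -0.06]],
    [[0.98, 0.15, 2.0], [0.04, -0.07, -0.06]],
    [[0.98, 0.15, 2.1], [0.04, -0.07, -0.06]]
  ]
}}

```text
clock: 20.92
tcp_pos: [0.6055, -0.3483, 0.022]
tcp_rot: [-0.001, 0.851, -0.525, -0.005]
wrist_force: [-1.1, -0.5, -0.2]
grip_width: 0.0869
```

```bash
python3 -c "
from h import *
plan([.609,-.353,.0065],D(-63.4))"
```

```text
20.9167 [ 0.6055 -0.3483  0.022 ] F [-1.1 -0.5 -0.2] w 0.0869 j7 -0.81
[0.15, -0.03, 0.39] [0.04, 0.09, 0.01]
```

>>> {"fn": "apply_moves", "kwargs": {
  "plan": [
    [[0.15, -0.03, 0.15], [0.04, 0.09, 0]],
    [[0.15, -0.03, 0.3], [0.04, 0.09, 0]],
    [[0.15, -0.03, 0.37], [0.04, 0.09, 0]],
    [[0.15, -0.03, 0.39], [0.04, 0.09, 0]],
    [[0.15, -0.03, 0.39], [0.04, 0.09, 0]]
  ],
  "claw": 25
}}

```text
clock: 21.33
tcp_pos: [0.6097, -0.353, 0.0072]
tcp_rot: [-0.0, 0.851, -0.525, 0.001]
wrist_force: [0.7, -0.6, 0.0]
grip_width: 0.0615
```

>>> {"fn": "apply_moves", "kwargs": {
  "plan": [
    [[0, 0, 0], [0, 0, 0]],
    [[0, 0, 0], [0, 0, 0]],
    [[0, 0, 0], [0, 0, 0]],
    [[0, 0, 0], [0, 0, 0]],
    [[0, 0, 0], [0, 0, 0]]
  ]
}}

```text
clock: 21.75
tcp_pos: [0.61, -0.3531, 0.0078]
tcp_rot: [-0.0, 0.851, -0.525, 0.001]
wrist_force: [-0.5, 0.5, 2.9]
grip_width: 0.0397
```

>>> {"fn": "apply_moves", "kwargs": {
  "plan": [
    [[0, 0, 0], [0, 0, 0]],
    [[0, 0, 0], [0, 0, 0]],
    [[0, 0, 0], [0, 0, 0]],
    [[0, 0, 0], [0, 0, 0]],
    [[0, 0, 0], [0, 0, 0]]
  ]
}}

```text
clock: 22.17
tcp_pos: [0.61, -0.3531, 0.0078]
tcp_rot: [-0.0, 0.851, -0.525, 0.001]
wrist_force: [-0.6, -0.0, 0.5]
grip_width: 0.0393
```

>>> {"fn": "apply_moves", "kwargs": {
  "plan": [
    [[0, 0, -0.3], [0, 0, 0]],
    [[0, 0, -0.8], [0, 0, 0]],
    [[0, 0, -1.4], [0, 0, 0]],
    [[0, 0, -2.0], [0, 0, 0]],
    [[0, 0, -2.4], [0, 0, 0]]
  ]
}}

```text
clock: 22.58
tcp_pos: [0.6106, -0.3534, 0.1069]
tcp_rot: [-0.0, 0.851, -0.525, 0.003]
wrist_force: [0.4, -0.0, -1.1]
grip_width: 0.0396
```

```bash
python3 -c "
from h import *
plan(B(.165,0,.12),D(-83.3),step=.19)"
```

```text
22.5833 [ 0.6106 -0.3534  0.1069] F [ 0.4 -0.  -1.1] w 0.0396 j7 -0.78
[-4.42, -1.08, -0.12] [-0.01, -0.01, 1.11]
[-4.51, -0.56, -0.12] [-0.01, -0.01, 1.11]
[-4.54, -0.03, -0.12] [-0.01, -0.01, 1.11]
```

>>> {"fn": "apply_moves", "kwargs": {
  "plan": [
    [[-0.6, -0.2, 0], [0, 0, 0.2]],
    [[-1.5, -0.4, 0], [0, 0, 0.4]],
    [[-2.5, -0.6, -0.1], [0, 0, 0.7]],
    [[-3.5, -0.85, -0.1], [0, 0, 0.9]],
    [[-4.4, -1.08, -0.12], [0, 0, 1.1]]
  ]
}}

```text
clock: 23.0
tcp_pos: [0.5694, -0.1743, 0.1118]
tcp_rot: [-0.001, 0.819, -0.574, 0.003]
wrist_force: [1.2, -0.1, -0.6]
grip_width: 0.0395
```

>>> {"fn": "apply_moves", "kwargs": {
  "plan": [
    [[-0.9, -0.1, 0], [0, 0, 0.2]],
    [[-1.8, -0.2, 0], [0, 0, 0.4]],
    [[-2.7, -0.3, -0.1], [0, 0, 0.7]],
    [[-3.6, -0.45, -0.1], [0, 0, 0.9]],
    [[-4.5, -0.56, -0.12], [0, 0, 1.1]]
  ]
}}

```text
clock: 23.42
tcp_pos: [0.5285, 0.0042, 0.1169]
tcp_rot: [-0.001, 0.784, -0.62, 0.003]
wrist_force: [0.7, 0.1, -1.2]
grip_width: 0.0395
```

>>> {"fn": "apply_moves", "kwargs": {
  "plan": [
    [[-0.9, 0, 0], [0, 0, 0.3]],
    [[-1.8, 0, 0], [0, 0, 0.6]],
    [[-2.7, 0, -0.1], [0, 0, 0.9]],
    [[-3.4, 0, -0.1], [0, 0, 1.1]],
    [[-3.8, 0, -0.12], [0, 0, 1.1]]
  ]
}}

```text
clock: 23.83
tcp_pos: [0.4921, 0.1566, 0.1222]
tcp_rot: [-0.002, 0.749, -0.663, 0.003]
wrist_force: [-0.4, 0.3, -1.2]
grip_width: 0.0395
```

```bash
python3 -c "
from h import *
plan(B(.165,0,.034),D(-83.3))"
```

```text
23.8333 [0.4921 0.1566 0.1222] F [-0.4  0.3 -1.2] w 0.0395 j7 -1.98
[-0.55, 0.05, 2.2] [-0.07, -0.01, 0.05]
```

>>> {"fn": "apply_moves", "kwargs": {
  "plan": [
    [[-0.5, 0.05, 0.2], [-0.07, 0, 0.05]],
    [[-0.5, 0.05, 0.8], [-0.07, 0, 0.05]],
    [[-0.5, 0.05, 1.5], [-0.07, 0, 0.05]],
    [[-0.5, 0.05, 2.0], [-0.07, 0, 0.05]],
    [[-0.5, 0.05, 2.12], [-0.07, 0, 0.05]]
  ]
}}

```text
clock: 24.25
tcp_pos: [0.4861, 0.1753, 0.035]
tcp_rot: [0.003, 0.747, -0.664, -0.001]
wrist_force: [-0.6, -0.4, -0.6]
grip_width: 0.0395
```

```bash
python3 -c "
from h import *
plan(B(.165,0,.0195),D(-83.3))"
```

```text
24.25 [0.4861 0.1753 0.035 ] F [-0.6 -0.4 -0.6] w 0.0395 j7 -2.09
[-0.06, -0.06, 0.39] [0.05, -0.02, 0.01]
```

>>> {"fn": "apply_moves", "kwargs": {
  "plan": [
    [[-0.05, -0.06, 0.06], [0.05, 0, 0]],
    [[-0.05, -0.06, 0.15], [0.05, 0, 0]],
    [[-0.05, -0.06, 0.25], [0.05, 0, 0]],
    [[-0.05, -0.06, 0.33], [0.05, 0, 0]],
    [[-0.05, -0.06, 0.37], [0.05, 0, 0]]
  ]
}}

```text
clock: 24.67
tcp_pos: [0.4886, 0.1776, 0.0206]
tcp_rot: [0.0, 0.747, -0.664, 0.001]
wrist_force: [0.2, -0.2, -1.6]
grip_width: 0.0394
```

>>> {"fn": "apply_moves", "kwargs": {
  "plan": [
    [[0, 0, 0], [0, 0, 0]],
    [[0, 0, 0.01], [0, 0, 0]],
    [[0, 0, 0.02], [0, 0, 0]],
    [[0, 0, 0.03], [0, 0, 0]],
    [[0, 0, 0.04], [0, 0, 0]]
  ]
}}

```text
clock: 25.08
tcp_pos: [0.4888, 0.1776, 0.0191]
tcp_rot: [0.0, 0.747, -0.664, 0.001]
wrist_force: [-0.5, -0.1, -0.2]
grip_width: 0.0392
```

>>> {"fn": "apply_moves", "kwargs": {
  "plan": [
    [[0, 0, 0.01], [0, 0, 0]],
    [[0, 0, 0.02], [0, 0, 0]],
    [[0, 0, 0.04], [0, 0, 0]],
    [[0, 0, 0.05], [0, 0, 0]],
    [[0, 0, 0.055], [0, 0, 0]]
  ]
}}

```text
clock: 25.5
tcp_pos: [0.4887, 0.1776, 0.0168]
tcp_rot: [0.0, 0.747, -0.664, 0.001]
wrist_force: [-0.1, -0.7, -1.9]
grip_width: 0.0392
```

>>> {"fn": "apply_moves", "kwargs": {
  "plan": [
    [[0, 0, 0], [0, 0, 0]],
    [[0, 0, 0], [0, 0, 0]],
    [[0, 0, -0.5], [0, 0, 0]],
    [[0, 0, -1.2], [0, 0, 0]],
    [[0, 0, -1.7], [0, 0, 0]]
  ],
  "claw": 52
}}

```text
clock: 25.92
tcp_pos: [0.4889, 0.1781, 0.0862]
tcp_rot: [-0.0, 0.747, -0.664, 0.001]
wrist_force: [0.5, -0.0, 1.1]
grip_width: 0.0518
```

>>> {"fn": "apply_moves", "kwargs": {
  "plan": [
    [[0, 0, 0], [0, 0, 0]],
    [[0.3, 0, 0], [0, 0, 0]],
    [[0.8, 0, 0], [0, 0, 0]],
    [[1.2, 0, 0], [0, 0, 0]],
    [[1.2, 0, 0], [0, 0, 0]]
  ],
  "claw": 0
}}

```text
clock: 26.33
tcp_pos: [0.4939, 0.1251, 0.0849]
tcp_rot: [0.002, 0.745, -0.667, 0.001]
wrist_force: [-1.0, 0.0, -0.3]
grip_width: 0.0264
```

>>> {"fn": "apply_moves", "kwargs": {
  "plan": [
    [[0, 0, 0.3], [0, 0, 0]],
    [[0, 0, 0.8], [0, 0, 0]],
    [[0, 0, 1.2], [0, 0, 0]],
    [[0, 0, 1.45], [0, 0, 0]],
    [[0, 0, 1.5], [0, 0, 0]]
  ]
}}

```text
clock: 26.75
tcp_pos: [0.492, 0.1243, 0.0225]
tcp_rot: [0.004, 0.746, -0.666, 0.0]
wrist_force: [-0.6, -0.1, 0.2]
grip_width: 0.0011
```

```bash
python3 -c "
from h import *
plan(B(.158,0,.022),D(-83.3))"
```

```text
26.75 [0.492  0.1243 0.0225] F [-0.6 -0.1  0.2] w 0.0011 j7 -2.01
[-1.52, -0.06, 0.0] [0.06, -0.06, -0.05]
```

>>> {"fn": "apply_moves", "kwargs": {
  "plan": [
    [[-0.2, -0.06, 0], [0, 0, 0]],
    [[-0.4, -0.06, 0], [0, 0, 0]],
    [[-0.6, -0.06, 0], [0, 0, 0]],
    [[-0.8, -0.06, 0], [0, 0, 0]],
    [[-1.0, -0.06, 0], [0, 0, 0]]
  ]
}}

```text
clock: 27.17
tcp_pos: [0.4901, 0.1659, 0.0229]
tcp_rot: [0.004, 0.746, -0.666, 0.0]
wrist_force: [-1.1, -1.0, 0.1]
grip_width: 0.0006
```

>>> {"fn": "apply_moves", "kwargs": {
  "plan": [
    [[-0.08, 0, 0], [0, 0, 0]],
    [[-0.16, 0, 0], [0, 0, 0]],
    [[-0.24, 0, 0], [0, 0, 0]],
    [[-0.32, 0, 0], [0, 0, 0]],
    [[-0.4, 0, 0], [0, 0, 0]]
  ]
}}

```text
clock: 27.58
tcp_pos: [0.4883, 0.1818, 0.0228]
tcp_rot: [0.004, 0.746, -0.666, 0.0]
wrist_force: [-0.1, -0.3, 0.6]
grip_width: 0.0007
```

>>> {"fn": "apply_moves", "kwargs": {
  "plan": [
    [[-0.02, 0, 0], [0, 0, 0]],
    [[-0.04, 0, 0], [0, 0, 0]],
    [[-0.06, 0, 0], [0, 0, 0]],
    [[-0.08, 0, 0], [0, 0, 0]],
    [[-0.1, 0, 0], [0, 0, 0]]
  ]
}}

```text
clock: 28.0
tcp_pos: [0.4879, 0.1856, 0.0228]
tcp_rot: [0.004, 0.746, -0.666, 0.0]
wrist_force: [0.3, -0.7, 0.8]
grip_width: 0.0003
```

```bash
python3 -c "
from h import *
plan(B(.158,0,.022),D(-83.3))"
```

```text
28.0 [0.4879 0.1856 0.0228] F [ 0.3 -0.7  0.8] w 0.0003 j7 -2.12
[0.01, 0.01, 0.02] [0.05, -0.05, -0.05]
```

>>> {"fn": "apply_moves", "kwargs": {
  "plan": [
    [[-0.02, 0, 0], [0, 0, 0]],
    [[-0.04, 0, 0], [0, 0, 0]],
    [[-0.06, 0, 0], [0, 0, 0]],
    [[-0.08, 0, 0], [0, 0, 0]],
    [[-0.08, 0, 0], [0, 0, 0]]
  ]
}}

```text
clock: 28.42
tcp_pos: [0.4879, 0.1859, 0.0227]
tcp_rot: [0.005, 0.745, -0.667, 0.001]
wrist_force: [1.4, -6.5, 2.8]
grip_width: 0.0007
```

>>> {"fn": "apply_moves", "kwargs": {
  "plan": [
    [[0.2, 0, 0], [0, 0, 0]],
    [[0.4, 0, -0.2], [0, 0, 0]],
    [[0.7, 0, -0.9], [0, 0, 0]],
    [[1.2, 0, -1.6], [0, 0, 0]],
    [[2.0, 0, -2.4], [0, 0, 0]]
  ],
  "claw": 87
}}

```text
clock: 28.83
tcp_pos: [0.4962, 0.1115, 0.1181]
tcp_rot: [0.005, 0.747, -0.665, 0.0]
wrist_force: [1.9, -0.2, 0.6]
grip_width: 0.026
```

```bash
python3 -c "
from h import *
plan([.439,-.35,.15],D(-20.6),step=.19)"
```

```text
28.8333 [0.4962 0.1115 0.1181] F [ 1.9 -0.2  0.6] w 0.026 j7 -1.91
[3.77, 0.92, -0.23] [0.03, -0.01, -3.49]
[3.19, 2.2, -0.24] [0.03, -0.01, -3.49]
[2.19, 3.2, -0.25] [0.03, -0.01, -3.49]
```

Row tight (6.5 N at the predicted place). Now to the chock.

>>> {"fn": "apply_moves", "kwargs": {
  "plan": [
    [[0.75, 0.2, -0.05], [0, 0, -0.7]],
    [[1.5, 0.4, -0.1], [0, 0, -1.4]],
    [[2.3, 0.6, -0.15], [0, 0, -2.1]],
    [[3.0, 0.75, -0.2], [0, 0, -2.8]],
    [[3.7, 0.92, -0.23], [0, 0, -3.5]]
  ]
}}

```text
clock: 29.25
tcp_pos: [0.4765, -0.0412, 0.1296]
tcp_rot: [0.004, 0.856, -0.517, 0.0]
wrist_force: [0.7, -0.0, 0.6]
grip_width: 0.0589
```

>>> {"fn": "apply_moves", "kwargs": {
  "plan": [
    [[0.65, 0.45, -0.05], [0, 0, -0.7]],
    [[1.3, 0.9, -0.1], [0, 0, -1.4]],
    [[1.9, 1.3, -0.15], [0, 0, -2.1]],
    [[2.5, 1.75, -0.2], [0, 0, -2.8]],
    [[3.1, 2.2, -0.23], [0, 0, -3.5]]
  ]
}}

```text
clock: 29.67
tcp_pos: [0.4561, -0.1933, 0.1408]
tcp_rot: [0.004, 0.937, -0.351, 0.0]
wrist_force: [0.6, 0.2, -0.3]
grip_width: 0.0856
```

>>> {"fn": "apply_moves", "kwargs": {
  "plan": [
    [[0.5, 0.7, -0.05], [0, 0, -0.7]],
    [[1.0, 1.4, -0.1], [0, 0, -1.4]],
    [[1.4, 2.1, -0.15], [0, 0, -2.1]],
    [[1.7, 2.5, -0.2], [0, 0, -2.8]],
    [[1.8, 2.7, -0.23], [0, 0, -3.3]]
  ]
}}

```text
clock: 30.08
tcp_pos: [0.4385, -0.3262, 0.1518]
tcp_rot: [0.004, 0.983, -0.185, 0.0]
wrist_force: [0.0, -0.6, 1.1]
grip_width: 0.0867
```

```bash
python3 -c "
from h import *
plan([.439,-.364,.04],D(-20.6))
d=snap('wrist','w9')
im=cv2.imread('pics/w9.png')
e=np.array([np.cos(D(69.4)),np.sin(D(69.4)),0]);n=np.array([-e[1],e[0],0]);c=np.array([.439,-.364,.0])
for s in(-1,1):
  for t in (-1,1):
    u=w2p(d,c+s*.04*e+t*.022*n+[0,0,.034]);print(s,t,u.round());cv2.drawMarker(im,tuple(int(x) for x in u),(0,255,0),0,8)
cv2.imwrite('pics/w9m.png',im)"
```

```text
30.0833 [ 0.4385 -0.3262  0.1518] F [ 0.  -0.6  1.1] w 0.0867 j7 0.04
[0.35, 0.85, 2.8] [0.08, -0.02, -0.13]
-1 -1 [286. 252.]
-1 1 [244. 253.]
1 -1 [287. 178.]
1 1 [242. 179.]
```

View pics/w9m.png

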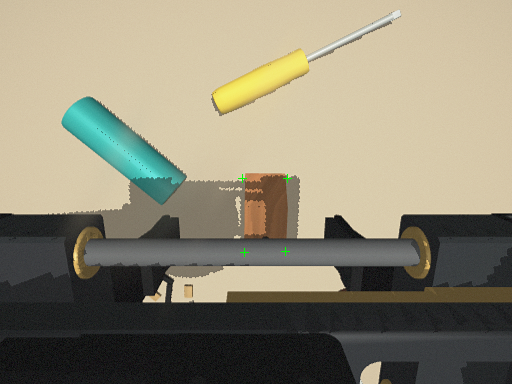

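```bash
python3 -c "
from h import *
e=np.array([np.cos(D(69.4)),np.sin(D(69.4)),0]);n=np.array([-e[1],e[0],0]);c=np.array([.439,-.364,.0])
for z in(0,.034):
  d=load('w9');print('w9 far',z,[w2p(d,c+.04*e+t*.022*n+[0,0,z]).round() for t in(-1,1)])
for nm in('top0','scene0'):
  d=load(nm);g=cv2.cvtColor(d['img'],cv2.COLOR_RGB2GRAY)
  for t in(-.012,0,.012):
    print(nm,t,[int(cv2.getRectSubPix(g,(1,1),tuple(float(q) for q in w2p(d,c+s*e+t*n+[0,0,.03])))[0,0]) for s in np.arange(-.06,.061,.006)])
d=load('w9');g=cv2.cvtColor(d['img'],cv2.COLOR_RGB2GRAY)
print(g[168:240:3,244:292:5])
"
```

```text
w9 far 0 [array([283., 171.]), array([243., 172.])]
w9 far 0.034 [array([287., 178.]), array([242., 179.])]
top0 -0.012 [135, 132, 136, 124, 95, 99, 100, 97, 97, 100, 101, 99, 100, 99, 94, 98, 95, 93, 126, 135, 135]
top0 0 [135, 133, 135, 129, 98, 87, 60, 90, 94, 95, 96, 94, 96, 92, 92, 93, 94, 96, 128, 137, 134]
top0 0.012 [131, 132, 135, 127, 94, 95, 94, 91, 89, 92, 89, 89, 92, 93, 97, 101, 102, 100, 127, 134, 132]
scene0 -0.012 [138, 138, 135, 103, 89, 91, 91, 91, 90, 91, 91, 92, 91, 91, 88, 88, 102, 131, 138, 139, 138]
scene0 0 [138, 138, 133, 99, 90, 88, 80, 82, 89, 88, 89, 89, 89, 87, 88, 93, 105, 130, 139, 139, 138]
scene0 0.012 [137, 138, 135, 112, 90, 84, 81, 82, 84, 85, 84, 85, 85, 91, 102, 120, 135, 138, 138, 138, 138]
[[203 204 206 202 203 202 204 203 207 203]
 [203 203 204 204 206 205 204 206 203 206]
 [207 142 144 156 145 148 134 136 143 205]
 [212 141 149 148  84  75  76  79  86 146]
 [119 149 102 152  87  77  75  83  84 120]
 [124  86  88  81  81  80  79  84  82 122]
 [122  88  87  87  77  82  86  84  85 121]
 [122 144 136 138  77  79  82  82  80 121]
 [120 101  99  89  76  80  82  82  84 121]
 [115  86  83  77  78  84  81  80  84 123]
 [113  79  83  81  82  78  83  82  82 122]
 [124 138 123 123  79  83  80  90  85 123]
 [131 140 131 129 141  83  78  84  85 122]
 [129 140 124 123 127  83  83  83  81 122]
 [129 137 125 129 138  83  89  82  82 122]
 [126 141 126 129 137  81  90  85  81 120]
 [127 138 126 129 135  80  90  86  84 121]
 [126 137 124 127 136  76  87  85  85 118]
 [128 138 123 127  92  78  87  81  81 120]
 [129 137 120 123 136  78  85  84  84 119]
 [131 139 120 127 133  77  88  81  79 122]
 [130 139 119 129 134  76  86  86  81 123]
 [138 142  80 129  78  81  90  82  85 121]
 [ 94  85  72  77  32  86  89  86  89 124]]
```

>>> {"fn": "apply_moves", "kwargs": {
  "plan": [
    [[0.38, 0.9, 0.3], [0.08, 0, -0.13]],
    [[0.38, 0.9, 0.9], [0.08, 0, -0.13]],
    [[0.38, 0.9, 1.7], [0.08, 0, -0.13]],
    [[0.38, 0.9, 2.5], [0.08, 0, -0.13]],
    [[0.38, 0.9, 2.8], [0.08, 0, -0.13]]
  ]
}}

```text
clock: 30.55
tcp_pos: [0.4368, -0.3646, 0.0367]
tcp_rot: [-0.001, 0.984, -0.179, -0.002]
wrist_force: [-1.6, 1.1, -0.7]
grip_width: 0.0869
```

```bash
python3 -c "
from h import *
plan([.44,-.366,.0065],D(-20.6))"
```

```text
30.55 [ 0.4368 -0.3646  0.0367] F [-1.6  1.1 -0.7] w 0.0869 j7 0.05
[0.09, 0.01, 0.75] [-0.02, 0.04, -0.0]
```

>>> {"fn": "apply_moves", "kwargs": {
  "plan": [
    [[0.09, 0.01, 0.2], [0, 0.04, 0]],
    [[0.09, 0.01, 0.45], [0, 0.04, 0]],
    [[0.09, 0.01, 0.65], [0, 0.04, 0]],
    [[0.09, 0.01, 0.74], [0, 0.04, 0]],
    [[0.09, 0.01, 0.75], [0, 0.04, 0]]
  ]
}}

```text
clock: 30.97
tcp_pos: [0.4402, -0.3661, 0.0067]
tcp_rot: [-0.001, 0.984, -0.179, 0.0]
wrist_force: [-0.1, -0.4, 0.4]
grip_width: 0.0873
```

>>> {"fn": "apply_moves", "kwargs": {
  "plan": [
    [[0, 0, 0], [0, 0, 0]],
    [[0, 0, 0], [0, 0, 0]],
    [[0, 0, 0], [0, 0, 0]],
    [[0, 0, 0], [0, 0, 0]],
    [[0, 0, 0], [0, 0, 0]]
  ],
  "claw": 30,
  "squeeze": 25
}}

```text
clock: 31.38
tcp_pos: [0.4403, -0.3663, 0.0072]
tcp_rot: [-0.001, 0.984, -0.179, 0.001]
wrist_force: [0.3, -0.5, -0.5]
grip_width: 0.0613
```

>>> {"fn": "apply_moves", "kwargs": {
  "plan": [
    [[0, 0, 0], [0, 0, 0]],
    [[0, 0, 0], [0, 0, 0]],
    [[0, 0, 0], [0, 0, 0]],
    [[0, 0, 0], [0, 0, 0]],
    [[0, 0, 0], [0, 0, 0]]
  ]
}}

```text
clock: 31.8
tcp_pos: [0.4403, -0.3663, 0.0073]
tcp_rot: [-0.001, 0.984, -0.179, 0.001]
wrist_force: [-0.8, -0.6, 1.4]
grip_width: 0.0438
```

>>> {"fn": "apply_moves", "kwargs": {
  "plan": [
    [[0, 0, -0.3], [0, 0, 0]],
    [[0, 0, -0.8], [0, 0, 0]],
    [[0, 0, -1.4], [0, 0, 0]],
    [[0, 0, -2.0], [0, 0, 0]],
    [[0, 0, -2.4], [0, 0, 0]]
  ]
}}

```text
clock: 32.22
tcp_pos: [0.4411, -0.3668, 0.1062]
tcp_rot: [-0.0, 0.984, -0.179, 0.002]
wrist_force: [-0.0, -0.9, -0.8]
grip_width: 0.0437
```

```bash
python3 -c "
from h import *
plan(B(.225,0,.11),D(6.7),step=.19)"
```

```text
32.2167 [ 0.4411 -0.3668  0.1062] F [-0.  -0.9 -0.8] w 0.0437 j7 0.09
[-1.0, -3.94, -0.03] [0.0, -0.01, -1.52]
[-0.36, -4.05, -0.03] [0.0, -0.01, -1.52]
[0.28, -4.06, -0.03] [0.0, -0.01, -1.52]
```

>>> {"fn": "apply_moves", "kwargs": {
  "plan": [
    [[-0.15, -0.6, 0], [0, 0, -0.2]],
    [[-0.4, -1.4, 0], [0, 0, -0.5]],
    [[-0.6, -2.2, 0], [0, 0, -0.9]],
    [[-0.8, -3.1, 0], [0, 0, -1.2]],
    [[-1.0, -3.94, 0], [0, 0, -1.52]]
  ]
}}

```text
clock: 32.63
tcp_pos: [0.4591, -0.2035, 0.107]
tcp_rot: [0.0, 0.995, -0.099, 0.003]
wrist_force: [0.5, -0.2, -0.2]
grip_width: 0.0434
```

>>> {"fn": "apply_moves", "kwargs": {
  "plan": [
    [[-0.07, -0.8, 0], [0, 0, -0.3]],
    [[-0.15, -1.6, 0], [0, 0, -0.6]],
    [[-0.2, -2.4, 0], [0, 0, -0.9]],
    [[-0.28, -3.2, 0], [0, 0, -1.2]],
    [[-0.36, -4.0, 0], [0, 0, -1.52]]
  ]
}}

```text
clock: 33.05
tcp_pos: [0.4767, -0.0424, 0.1077]
tcp_rot: [0.001, 1.0, -0.019, 0.003]
wrist_force: [1.2, -0.4, -0.3]
grip_width: 0.0441
```

>>> {"fn": "apply_moves", "kwargs": {
  "plan": [
    [[0.06, -0.8, 0], [0, 0, -0.3]],
    [[0.12, -1.6, 0], [0, 0, -0.7]],
    [[0.18, -2.3, 0], [0, 0, -1.1]],
    [[0.24, -2.9, 0], [0, 0, -1.4]],
    [[0.25, -3.1, 0], [0, 0, -1.5]]
  ]
}}

```text
clock: 33.47
tcp_pos: [0.4919, 0.0858, 0.1088]
tcp_rot: [-0.0, 0.998, 0.063, 0.004]
wrist_force: [-0.0, -0.4, -0.9]
grip_width: 0.044
```

```bash
python3 -c "
from h import *
plan(B(.225,0,.032),D(6.7))"
```

```text
33.4667 [0.4919 0.0858 0.1088] F [-0.  -0.4 -0.9] w 0.044 j7 -0.41
[0.17, -0.8, 1.92] [-0.0, -0.08, 0.08]
```

>>> {"fn": "apply_moves", "kwargs": {
  "plan": [
    [[0.17, -0.8, 0.2], [0, -0.08, 0.08]],
    [[0.17, -0.8, 0.7], [0, -0.08, 0.08]],
    [[0.17, -0.8, 1.3], [0, -0.08, 0.08]],
    [[0.17, -0.8, 1.75], [0, -0.08, 0.08]],
    [[0.17, -0.8, 1.85], [0, -0.08, 0.08]]
  ]
}}

```text
clock: 33.88
tcp_pos: [0.4934, 0.1169, 0.0326]
tcp_rot: [0.001, 0.998, 0.058, -0.003]
wrist_force: [0.7, -0.9, -1.2]
grip_width: 0.0438
```

```bash
python3 -c "
from h import *
plan(B(.225,0,.018),D(6.7))"
```

```text
33.8833 [0.4934 0.1169 0.0326] F [ 0.7 -0.9 -1.2] w 0.0438 j7 -0.57
[0.05, -0.04, 0.37] [0.01, 0.05, -0.01]
```

>>> {"fn": "apply_moves", "kwargs": {
  "plan": [
    [[0.05, -0.04, 0.08], [0, 0.05, 0]],
    [[0.05, -0.04, 0.17], [0, 0.05, 0]],
    [[0.05, -0.04, 0.26], [0, 0.05, 0]],
    [[0.05, -0.04, 0.33], [0, 0.05, 0]],
    [[0.05, -0.04, 0.36], [0, 0.05, 0]]
  ]
}}

```text
clock: 34.3
tcp_pos: [0.4954, 0.1186, 0.0185]
tcp_rot: [0.001, 0.998, 0.058, 0.0]
wrist_force: [-1.0, 0.2, -0.8]
grip_width: 0.044
```

>>> {"fn": "apply_moves", "kwargs": {
  "plan": [
    [[0, 0, 0.01], [0, 0, 0]],
    [[0, 0, 0.02], [0, 0, 0]],
    [[0, 0, 0.03], [0, 0, 0]],
    [[0, 0, 0.04], [0, 0, 0]],
    [[0, 0, 0.05], [0, 0, 0]]
  ]
}}

```text
clock: 34.72
tcp_pos: [0.4955, 0.1186, 0.0166]
tcp_rot: [0.001, 0.998, 0.058, 0.001]
wrist_force: [0.2, 0.0, -0.5]
grip_width: 0.044
```

```bash
python3 -c "
from h import *
plan(B(.18,0,.0163),D(6.7))"
```

```text
34.7167 [0.4955 0.1186 0.0166] F [ 0.2  0.  -0.5] w 0.044 j7 -0.59
[-0.01, -1.12, 0.01] [0.01, -0.01, -0.01]
```

>>> {"fn": "apply_moves", "kwargs": {
  "plan": [
    [[0, 0, 0.01], [0, 0, 0]],
    [[0, 0, 0.01], [0, 0, 0]],
    [[0, 0, 0.01], [0, 0, 0]],
    [[0, 0, 0.01], [0, 0, 0]],
    [[0, 0, 0.01], [0, 0, 0]]
  ],
  "claw": 50
}}

```text
clock: 35.13
tcp_pos: [0.4956, 0.1186, 0.0163]
tcp_rot: [0.001, 0.998, 0.058, 0.001]
wrist_force: [0.1, -0.7, 0.3]
grip_width: 0.0499
```

>>> {"fn": "apply_moves", "kwargs": {
  "plan": [
    [[0, 0, 0], [0, 0, 0]],
    [[0, 0, 0], [0, 0, 0]],
    [[0, 0, 0], [0, 0, 0]],
    [[0, -0.06, 0], [0, 0, 0]],
    [[0, -0.16, 0], [0, 0, 0]]
  ],
  "claw": 35,
  "squeeze": 12
}}

```text
clock: 35.55
tcp_pos: [0.4951, 0.1244, 0.0163]
tcp_rot: [0.001, 0.998, 0.057, 0.001]
wrist_force: [0.4, -0.7, 0.8]
grip_width: 0.0438
```

>>> {"fn": "apply_moves", "kwargs": {
  "plan": [
    [[0, -0.15, 0], [0, 0, 0]],
    [[0, -0.3, 0], [0, 0, 0]],
    [[0, -0.45, 0], [0, 0, 0]],
    [[0, -0.55, 0], [0, 0, 0]],
    [[0, -0.6, 0], [0, 0, 0]]
  ]
}}

```text
clock: 35.97
tcp_pos: [0.4921, 0.1496, 0.0163]
tcp_rot: [0.001, 0.998, 0.058, 0.001]
wrist_force: [0.5, -0.9, 1.9]
grip_width: 0.044
```

```bash
python3 -c "
from h import *
plan(B(.18,0,.0163),D(6.7))"
```

```text
35.9667 [0.4921 0.1496 0.0163] F [ 0.5 -0.9  1.9] w 0.044 j7 -0.65
[-0.01, -0.34, -0.0] [0.02, -0.01, -0.01]
```

>>> {"fn": "apply_moves", "kwargs": {
  "plan": [
    [[0, -0.05, 0], [0, 0, 0]],
    [[0, -0.1, 0], [0, 0, 0]],
    [[0, -0.15, 0], [0, 0, 0]],
    [[0, -0.2, 0], [0, 0, 0]],
    [[0, -0.25, 0], [0, 0, 0]]
  ]
}}

```text
clock: 36.38
tcp_pos: [0.491, 0.1595, 0.0163]
tcp_rot: [0.001, 0.998, 0.058, 0.001]
wrist_force: [0.6, -0.7, 1.0]
grip_width: 0.0442
```

>>> {"fn": "apply_moves", "kwargs": {
  "plan": [
    [[0, -0.02, 0], [0, 0, 0]],
    [[0, -0.04, 0], [0, 0, 0]],
    [[0, -0.06, 0], [0, 0, 0]],
    [[0, -0.07, 0], [0, 0, 0]],
    [[0, -0.08, 0], [0, 0, 0]]
  ]
}}

```text
clock: 36.8
tcp_pos: [0.4906, 0.1626, 0.0163]
tcp_rot: [0.001, 0.998, 0.058, 0.001]
wrist_force: [-0.4, -1.1, 1.2]
grip_width: 0.0443
```

```bash
python3 -c "
from h import *
plan(B(.18,0,.0163),D(6.7))"
```

```text
36.8 [0.4906 0.1626 0.0163] F [-0.4 -1.1  1.2] w 0.0443 j7 -0.68
[-0.01, -0.02, 0.0] [0.02, -0.01, -0.01]
```

Continue in small steps until it binds.

>>> {"fn": "apply_moves", "kwargs": {
  "plan": [
    [[0, -0.02, 0], [0, 0, 0]],
    [[0, -0.04, 0], [0, 0, 0]],
    [[0, -0.05, 0], [0, 0, 0]],
    [[0, -0.06, 0], [0, 0, 0]],
    [[0, -0.06, 0], [0, 0, 0]]
  ]
}}

```text
clock: 37.22
tcp_pos: [0.4905, 0.1639, 0.0163]
tcp_rot: [0.002, 0.998, 0.058, 0.001]
wrist_force: [1.3, -4.4, 3.5]
grip_width: 0.044
```

>>> {"fn": "apply_moves", "kwargs": {
  "plan": [
    [[0, -0.02, 0], [0, 0, 0]],
    [[0, -0.03, 0], [0, 0, 0]],
    [[0, -0.04, 0], [0, 0, 0]],
    [[0, -0.05, 0], [0, 0, 0]],
    [[0, -0.05, 0], [0, 0, 0]]
  ]
}}

```text
clock: 37.63
tcp_pos: [0.4905, 0.1646, 0.0164]
tcp_rot: [0.003, 0.998, 0.057, 0.001]
wrist_force: [0.6, -5.0, 3.9]
grip_width: 0.0441
```

>>> {"fn": "apply_moves", "kwargs": {
  "plan": [
    [[0, -0.03, 0], [0, 0, 0]],
    [[0, -0.05, 0], [0, 0, 0]],
    [[0, -0.07, 0], [0, 0, 0]],
    [[0, -0.08, 0], [0, 0, 0]],
    [[0, -0.08, 0], [0, 0, 0]]
  ]
}}

```text
clock: 38.05
tcp_pos: [0.4905, 0.1659, 0.0164]
tcp_rot: [0.004, 0.998, 0.057, 0.0]
wrist_force: [1.2, -6.9, 4.2]
grip_width: 0.0438
```

>>> {"fn": "apply_moves", "kwargs": {
  "plan": [
    [[0, 0, 0], [0, 0, 0]],
    [[0, 0, 0], [0, 0, 0]],
    [[0, 0, 0], [0, 0, 0]],
    [[0, 0, 0], [0, 0, 0]],
    [[0, 0, 0], [0, 0, 0]]
  ],
  "claw": 56
}}

```text
clock: 38.47
tcp_pos: [0.4902, 0.1667, 0.0163]
tcp_rot: [0.004, 0.998, 0.057, 0.0]
wrist_force: [-0.7, -0.0, -0.1]
grip_width: 0.0557
```

>>> {"fn": "apply_moves", "kwargs": {
  "plan": [
    [[0, 0, -0.2], [0, 0, 0]],
    [[0, 0, -0.7], [0, 0, 0]],
    [[0, 0, -1.4], [0, 0, 0]],
    [[0, 0.5, -2.2], [0, 0, 0]],
    [[0, 1.2, -2.9], [0, 0, 0]]
  ]
}}

```text
clock: 38.88
tcp_pos: [0.4953, 0.1229, 0.135]
tcp_rot: [0.002, 0.998, 0.06, 0.001]
wrist_force: [1.6, -0.6, -0.5]
grip_width: 0.0559
```

>>> {"fn": "apply_moves", "kwargs": {
  "plan": [
    [[0, 0.9, -0.3], [0, 0, 0]],
    [[0, 1.8, -0.5], [0, 0, 0]],
    [[0, 2.7, -0.5], [0, 0, 0]],
    [[0, 3.6, -0.5], [0, 0, 0]],
    [[0, 4.2, -0.5], [0, 0, 0]]
  ]
}}

```text
clock: 39.3
tcp_pos: [0.5156, -0.0476, 0.1566]
tcp_rot: [0.003, 0.998, 0.059, 0.002]
wrist_force: [0.9, -1.1, -0.6]
grip_width: 0.0556
```

```bash
python3 -c "
from h import *
d=snap('top','top1');st_=st();print(st_[0]['clock'],st_[1])
im=cv2.imread('pics/top1.png')
M=cv2.resize(im[155:255,130:270],None,fx=5.5,fy=5.5,interpolation=cv2.INTER_CUBIC)
def mk(x,y,z,c=(0,0,255)):
    u=(w2p(d,B(x,y,z))-[130,155])*5.5+2.25;cv2.drawMarker(M,tuple(int(a) for a in u),c,0,10,1);return u.round()
for x,r in((.03,.03),(.0854,.025),(.1305,.02)):
    for y in(-.06,.06): print(mk(x-r*0,y,.009+2*r))
for y in(-.022,.022): mk(.168,y,.043,(255,0,0));mk(.2195,y,.043,(255,0,0))
mk(0,.1,.043,(0,200,0));mk(0,-.1,.043,(0,200,0))
cv2.imwrite('pics/top1m.png',M)"
```

```text
39.35 [ 0.51594487 -0.05247268  0.1562083 ]
[136. 406.]
[122. 201.]
[235. 397.]
[220. 194.]
[315. 390.]
[300. 188.]
```

View pics/top1m.png

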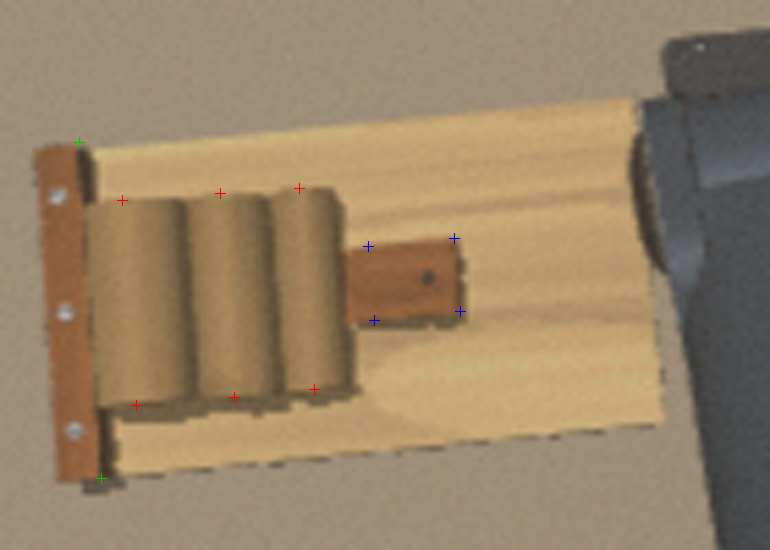

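```bash
python3 -c "
from workcell import *
print(sign_off())"
```

```text
the job is handed in; nothing more can be done
None
```

I set the three posts down gently on the board, thickest against the fence, then middle, then thinnest. Each was rolled up with closed fingers until a light contact force showed (about 4–7 N). I set the chock flat and pushed it, slope first, under the middle of the thinnest post until it bound at about 7 N. Then I let go and backed the arm clear. The job was handed in at about 39 s of the 72 s allowed. The hand-in reports no verdict.

**Row:** the last top picture, taken after letting go, shows the row tight against the fence, parallel, with ends level and about midway along. The chock is square behind the middle of the thin post. Bystanders were never approached, but I did not measure their positions at the end.

**Toe position:** it is hidden under the post, so I could not see it. From the chock's square end in that picture I put it at about 0.140 m. From the gripper position it would be about 0.137 m. Both are within the 0.134–0.146 m limits.

**Disagreements:** the top camera shows the fence about 2 mm off my working fence position, which I had set by touch with the fingers. The gripper also moved about 3 mm between the first bind and release, most likely the pads slipping along the chock.

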